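Unload and reload the heat-sink bonding fixture

TASK

The heat sink in the bonding fixture has cured. Clear the dead weight and then the pressure plate off it, setting them separately on the flat mat, lay the cured heat sink fins up in the open tray, and put the other oblong heat sink, also fins up, into the fixture's nest in its place. Then put the pressure plate back down on the guide pins and the weight back on the plate's stud, so the new one is under pressure; set everything down without dropping it and leave the square heat sink where it lies.

Things in the scene. Friction and masses are not known exactly. Their poses are not given: they have to be found in the camera images.
- fixture: Fixed aluminium base, 116 mm in x, 180 mm in y, top face 18 mm above the bench; origin at its centre, at bench level. Two bullet-nosed guide pins, 10 mm across, at x=0, y=+65 and -65 mm, tips 82 mm above the bench (19 mm collars at the foot, 4 mm high). Nest centred between them: eight tapered stops, 13 mm high, round a place 84 mm in x by 50 mm in y (5 mm wider at the stops' tips)
- sink_cured: Cured oblong heat sink, at the start in the nest under the plate: 80 mm in x (along its fins), 46 mm in y, 30 mm high, aluminium, eight fins up, 3 mm copper sheet underneath. Origin at the centre of its underside, z up. In the nest its underside is 18 mm above the bench, its x along the fixture's x. About 0.2 kg; grasp across the 46 mm
- sink_next: The next oblong heat sink, same shape and size as sink_cured (80 x 46 x 30 mm, origin at the centre of the underside, fins along x), loose on the bench near the robot. To be put in the nest; either way round
- sink_square: A square, lower heat sink with six fins and no copper, 58 x 58 x 22 mm, loose on the bench near the robot, for another job: it stays where it is. Origin at the centre of its underside
- pressure_plate: Steel bar, 32 mm in x, 160 mm in y, 12 mm thick; origin at the centre of its underside. 15 mm holes at y=+65 and -65 mm for the guide pins; stud 10 mm across, bullet-nosed, on its middle, tip 50 mm above the underside. Lies on the fins in the nest, underside 48 mm above the bench, y along the fixture's y, either way round. The sink juts out 24 mm each side below it. 0.3 kg; grasp across 32 mm
- dead_weight: Dark steel ring, 52 mm outer diameter, 30 mm high, 16 mm bore right through. Origin at the centre of its underside, z along the bore. At the start, and again at the end, it stands on the pressure plate round the stud, its underside 60 mm above the bench. About 0.5 kg; grasp across the 52 mm
- mat: Plain flat mat, 150 mm in its x, 200 mm in its y, 3 mm thick, fixed to the bench: the place to set the weight and the plate down side by side meanwhile. Origin at the centre of its underside
- tray: Open shallow tray for finished pieces, fixed: 160 mm in its x, 120 mm in its y, walls 18 mm high and 4 mm thick, floor 4 mm thick. Origin at the centre of its underside

How it is judged:
By the outcome, as a careful person would: the job done as asked, in the order asked, and still so for the second after the job is handed in, with the robot touching nothing.
It also fails if it takes over 136 s, if anything falls off the work surface, if the arm or the gripper's body presses on something with over 40 N, if the wrist force passes 120 N, or if a joint passes its speed limit or range.

ROBOT

A 6-joint arm with a two-finger parallel gripper is mounted at the origin on a cart in front of the work surface, level with it; the furniture and walls round the work are solid. World frame = base frame: x ahead of the robot, y to its left, z up, the work surface at z = 0. Lengths are in m, angles in rad, forces in N, time in s.
With the tool pointing down it reaches from about 0.35 to 0.975 m from the base axis. Payload 4.9 kg.
Tool frame: the origin (TCP) lies at the very end of the fingers, on their centre line; the grasp point (between the pads) lies 19 mm behind it; z points along the fingers, y is the line along which they close (so a half turn about z gives the same grasp; the last joint's range is limited). The gripper opens to 85 mm and grips with 20 to 120 N. Pads are 22 mm wide; open, the fingers measure 114 mm over their backs; the gripper's body (76 mm by 85 mm) begins 54 mm behind the grasp point. The pads swing forward as they close: fully open they stand 13 mm farther back than shut.
Start: joints at [-1.437, 0.053, 1.613, -0, 1.476, -0.119], TCP at [0.156, -0.605, 0.231] pointing down, gripper open.
Joint ranges: [-3.01, 3.01], [-1.01, 2.22], [0.06, 2.58], [-1.02, 4.17], [0.09, 2.62], [-3.14, 3.14]. Speed limits (rad/s): [2.57, 2.57, 3.14, 3.14, 3.14, 3.14].

INTERFACE

Orientations are given as a unit quaternion [w, x, y, z].
In Python, from plant import * gives the robot as it stands.
- The arm moves only by the tool jog_arm, never from a script. Its argument "moves" is a list that holds one entry, the list of rows, each a list of 7 numbers: the finger opening in cm, from 0 to 8.54, then the shift along the tool's x, y, z in cm, then the turn, a rotation vector about the tool's x, y, z in rad. A call has 1 to 20 rows; each row shifts and turns the commanded pose from where the row before left it, along the tool's axes as they then stand; what a row does not reach is not made up. A row lasts 1/12 s, in which the tool goes at most 41.7 mm and 7.16 degrees, less where a joint would pass 70% of its speed; a pose out of reach is approached as far as the arm can. A call is refused whole if a number of a shift passes 4.17 or a number of a turn 0.125, either way. A call with a gripper value outside its range is refused whole. The fingers move at their own pace and stop on an object; the grip force is fixed at half the most. Time passes only in rows, so rows that do not move let the fingers close. It gives the time, the measured TCP pose, the force, the opening and the grip force at its end, in the units of the state.
- state(): the state, without advancing time (a new reading comes with each control period).
- grab_frame(name): name is "side" or "top" or "wrist"; returns a dict with "color" (420x560x3 uint8, blue, green, red), "depth" (420x560 float32, m along the optical axis (not along the pixel's ray), 0 where there is no reading), "fx", "fy", "cx", "cy" (pixels), "R" (3x3) and "t" (3): a world point X has camera coordinates R X + t. Camera axes: x right, y down, z forward; pixel columns grow to the right and rows downward; lengths in m; the calibration is good to about 2 mm. A picture is of the moment at which its call begins.
- job_done(): hands the job in; it is judged then, once.
Trained networks look in a picture, given as the dict that the camera call returned (one of the last four; its "shot" number tells which), for a name from the list of things; names that differ only in an ending like _2 or _b are one class to them, and where a whole thing is asked for, a point or a joint stands for the part that bears it (a point fixed in the world has none). Each returns a list of dicts, best first, with "p" (0 to 1); they miss things now and then, are a little off and sometimes report something else, mostly with a low value. They report only what shows in the picture. A call takes as long as a camera call.
- recognise(name, picture): "rect" ([centre column, centre row, width, height] in pixels, round what is visible of it).
- regions_of(name, picture): "pixels" (420x560 bool, what is visible of it) and "rect" ([centre column, centre row, width, height] in pixels, round what is visible of it).
The state is a dict: "time": time; "joint_pos": joint angles; "joint_vel": joint speeds; "joint_efforts": joint torques, N m; "tool_pos": TCP position; "tool_rot": TCP orientation; "contact_force": force on the tool from outside, world axes, zero at the start; "ft_torque": the same for the moment, N m; "gripper_width": opening from 0.0 (shut) to 1.0 (fully open); "grasp_force": force on a finger pad.
Only numpy, scipy, OpenCV 4.12 (cv2) and the standard library are available. Lean on these libraries where they do the work, as an engineer would, in place of code of your own. Each camera call takes 0.05 s, during which the arm holds its last target. There are 200 camera calls.

## Working session

There is one attempt and no reset: what is moved stays moved. The work goes in short steps, Python scripts to look and compute and a tool call to move; the robot and the scene stay as the last step left them, time stands still between calls to the robot, and variables do not carry over. Pictures are saved under pics/ and viewed, at most 17 in all, crops included, and the job is handed in when it is done.

Besides the shell and the picture viewer there is one more tool, called after ">>>" in YAML: its name, and indented under it one key for each argument. jog_arm: Moves the arm, as the interface text tells. Its arguments: {"type":"object","properties":{"moves":{"type":"array"}},"required":["moves"]}

```bash
mkdir -p pics; ls; cat > h.py <<'E'
from plant import *
import numpy as np, cv2
def pts(f, mask=None):
    d=f["depth"]; v,u=np.nonzero((d>0)&(mask if mask is not None else True))
    z=d[v,u]; c=np.stack([(u-f["cx"])/f["fx"]*z,(v-f["cy"])/f["fy"]*z,z],1)
    return (c-f["t"])@f["R"]
def save(n,f): cv2.imwrite("pics/"+n+".png",f["color"])
E
python3 - <<'E'
from h import *
print(state())
for c in ["top","side"]:
    f=grab_frame(c); save(c+"1",f)
    for n in ["fixture","sink_cured","sink_square","pressure_plate","dead_weight","mat","tray"]:
        for r in regions_of(n,f)[:3]:
            P=pts(f,r["pixels"]); 
            if len(P)<20: continue
            zt=np.percentile(P[:,2],95); 
            Q=P[abs(P[:,2]-zt)<.006]
            rr=cv2.minAreaRect(Q[:,:2].astype(np.float32)*1000)
            print(c,n,round(r["p"],2),np.round(r["rect"]),"ztop",round(zt,4),np.round(np.array(rr[0]),1),np.round(rr[1],1),round(rr[2],1),len(Q))
E
```

```text
pics
{'time': 0.0, 'joint_pos': array([-1.43698983e+00,  5.33642586e-02,  1.61428496e+00, -1.99107284e-05,
        1.47600079e+00, -1.19014433e-01]), 'joint_vel': array([ 0.00148426,  0.00041078,  0.00026999, -0.00031138, -0.001314  ,
        0.00176076]), 'joint_efforts': array([-2.14053267e-03, -3.93685806e+01, -3.70177603e+01, -3.23602035e-04,
        7.05950733e-03,  5.14505388e-06]), 'tool_pos': array([ 0.15623808, -0.60451628,  0.23006383]), 'tool_rot': array([-1.02857463e-03,  9.92020186e-01,  1.26074948e-01, -1.75174745e-05]), 'contact_force': array([ 0.55746637,  0.46183709, -0.11167656]), 'ft_torque': array([-0.018765  , -0.0289604 , -0.00755159]), 'grasp_force': 0.0, 'gripper_width': 0.9941436231178689}
top fixture 0.68 [165. 233.  76.  64.] ztop 0.0233 [518.1 300.5] [115.3 179.2] 19.9 974
top sink_cured 0.53 [275. 196.  52.  64.] ztop 0.0183 [636.4   1.9] [160.4 119.8] 12.9 269
top sink_cured 0.48 [168. 232.  19.  32.] ztop 0.0504 [518.7 293.7] [78.1 39.2] 12.9 70
top sink_square 0.85 [247. 263.  24.  23.] ztop 0.0238 [439.   81.6] [56.6 54.6] 74.9 93
top pressure_plate 0
[... 513 characters left out ...]
ure 0.89 [243. 294.  69.  86.] ztop 0.028 [516.1 306. ] [ 97.9 162.3] 19.3 174
side fixture 0.29 [244. 292.  43.  33.] ztop 0.0495 [516.2 308.9] [78.7 55.5] 18.8 368
side sink_cured 0.77 [243. 290.  48.  36.] ztop 0.0498 [516.4 308.9] [79.  55.5] 18.8 365
side sink_square 0.9 [312. 250.  40.  22.] ztop 0.0229 [439.7  86.5] [61.9 58.3] 69.9 341
side pressure_plate 0.57 [243. 283.  18.  57.] ztop 0.0882 [505.9 335.7] [ 7.3 65. ] 18.4 22
side dead_weight 0.61 [244. 272.  34.  32.] ztop 0.0914 [514.7 306.3] [51.  48.6] 88.9 367
side mat 0.83 [313. 188.  58.  25.] ztop 0.005 [ 515.9 -298.9] [152.8 220.6] 4.1 1206
side tray 0.6 [241. 223.  70.  32.] ztop 0.0184 [634.6   5.4] [159.8 126.7] 12.8 400
```

View pics/top1.png

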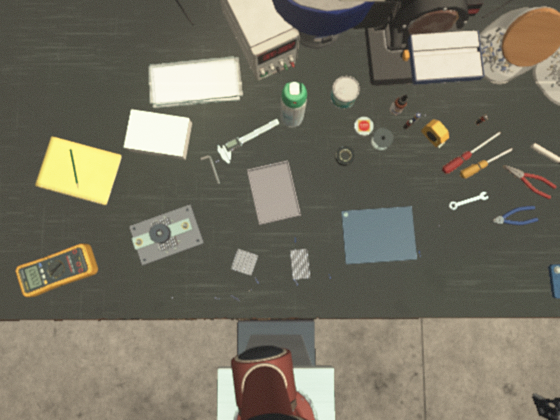

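View pics/side1.png

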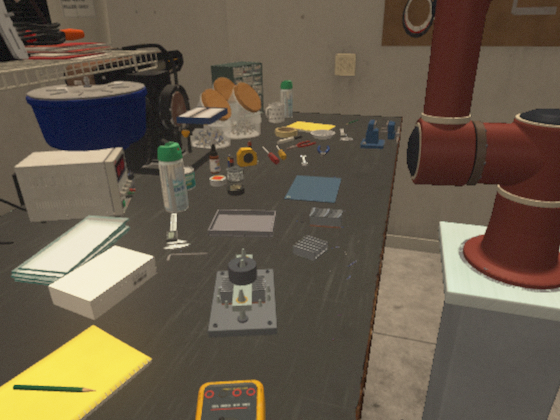

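```bash
python3 - <<'E'
from h import *
for c in ["top","side"]:
    f=grab_frame(c); P=pts(f); print(c,"cam at",-f["R"].T@f["t"])
    # everything raised between bench and robot, not fixture/tray/mat
    for lo,hi in [(.012,.045)]:
        m=(P[:,2]>lo)&(P[:,2]<hi)&(P[:,0]>.25)&(P[:,0]<.8)&(abs(P[:,1])<.5)
        Q=P[m]; g=np.zeros((600,1000),np.uint8)
        ij=((Q[:,:2]-[.25,-.5])*1000).astype(int); g[ij[:,0].clip(0,599),ij[:,1].clip(0,999)]=255
        g=cv2.dilate(g,np.ones((7,7)))
        n,l,s,ce=cv2.connectedComponentsWithStats(g)
        for k in range(1,n):
            if s[k,4]<300: continue
            q=Q[l[ij[:,0].clip(0,599),ij[:,1].clip(0,999)]==k]
            rr=cv2.minAreaRect(q[:,:2].astype(np.float32)*1000); print(np.round(rr[0],1),np.round(rr[1],1),round(rr[2],1),len(q),np.round(np.percentile(q[:,2],[50,98]),4))
    # fixture flats
E
```

```text
top cam at [ 0.43888624 -0.00437743  1.17697857]
[435. -70.] [79.4 46.2] 5.7 280 [0.029  0.0343]
[432.3  56.4] [ 2.  54.9] 71.2 20 [0.0211 0.0266]
[435.3  67.4] [ 2.6 54.5] 70.6 21 [0.0211 0.0246]
[428.6 496.4] [ 7.1 35.7] 89.8 70 [0.0296 0.0415]
[437.9  78.1] [ 3.  54.6] 72.7 22 [0.0212 0.0268]
[443.6  87.9] [ 2.1 55.3] 70.3 22 [0.0212 0.0259]
[446.2  98.8] [ 2.  55.6] 70.6 24 [0.0212 0.0273]
[449.  109.8] [ 2.5 55.5] 70.8 25 [0.0212 0.0276]
[518.4 301.2] [117.1 181.2] 19.8 1761 [0.0184 0.0412]
[636.7   1.8] [160.5 120. ] 12.7 299 [0.0177 0.0224]
[ 703.  -492.6] [24.1 27. ] 33.5 76 [0.0213 0.0272]
[ 740.9 -202. ] [51.8 52.8] 2.9 207 [0.019  0.0231]
[734.2 464.1] [18.5 35.8] 75.5 14 [0.013  0.0151]
[778.7 331.5] [166.6  66.9] 81.4 1066 [0.0423 0.0449]
[775.2 118.6] [26.5 45. ] 30.0 139 [0.016 0.021]
[ 778.7 -306. ] [57.5 41.9] 89.1 275 [0.0372 0.0421]
[ 780.8 -458.1] [53.6 23.8] 73.9 94 [0.03   0.0443]
side cam at [0.26438617 0.88252141 0.49015491]
[433.3 -65.2] [80.2 52.1] 6.0 450 [0.0282 0.0314]
[439.4  86.5] [61.3 60.8] 70.7 436 [0.0195 0.0237]
[516.6 305.2] [116.  183.5] 19.7 2697 [0.0189 0.0407]
[634.5   6.8] [159.8 124.1] 12.8 411 [0.0164 0.0202]
[560.9 -20.9] [ 3.8 43.3] 12.1 19 [0.0176 0.0196]
[ 702.4 -488.4] [21.  39.7] 42.3 36 [0.0197 0.025 ]
[ 734.4 -184. ] [52.1 26.9] 24.7 75 [0.0183 0.0205]
[ 747.  -212.6] [52.2 23.9] 26.4 52 [0.0182 0.021 ]
[770.9 337. ] [169.4  67.7] 86.2 2342 [0.0423 0.0449]
[774. 123.] [23.9 49. ] 29.8 114 [0.0168 0.0188]
[ 778.4 -301.2] [43.3 57.1] 3.0 162 [0.0322 0.0391]
[ 781.2 -448.6] [50.6 13.9] 47.2 106 [0.0282 0.0439]
```

Top view: fixture (165,235), tray (274,192), mat (380,235), square sink (245,262) and oblong sink (300,264). The side view agrees: fixture (243,295), oblong sink (326,213). I'll move over the oblong sink and look with the wrist camera.

>>> jog_arm:
  moves:
    - [[8.5,1.2,-1.4,-0.4,0,0,0],[8.5,2.5,-2.8,-0.5,0,0,0],[8.5,2.5,-2.8,-0.5,0,0,0],[8.5,2.5,-2.8,-0.5,0,0,0],[8.5,2.5,-2.8,-0.5,0,0,0],[8.5,2.5,-2.8,-0.5,0,0,0],[8.5,2.5,-2.8,-0.5,0,0,0],[8.5,2.5,-2.8,-0.5,0,0,0],[8.5,2.5,-2.8,-0.5,0,0,0],[8.5,2.5,-2.8,-0.5,0,0,0],[8.5,2.5,-2.8,-0.5,0,0,0],[8.5,2.5,-2.8,-0.5,0,0,0],[8.5,2.5,-2.8,-0.5,0,0,0],[8.5,2.5,-2.8,-0.5,0,0,0],[8.5,2.5,-2.8,-0.5,0,0,0],[8.5,2.5,-2.8,-0.5,0,0,0],[8.5,1.2,-1.4,-0.3,0,0,0],[8.5,0,0,0,0,0,0],[8.5,0,0,0,0,0,0]]

```text
time: 2.48
tool_pos: [0.4307, -0.071, 0.3135]
tool_rot: [0.0, 0.992, 0.127, 0.0]
contact_force: [0.4, -0.8, -0.0]
gripper_width: 0.994
grasp_force: 0.0
```

```bash
cat >> h.py <<'E'
def yaw():
    w,x,y,z=state()["tool_rot"]; return np.arctan2(2*(x*y+w*z),1-2*(y*y+z*z))
def go(x,y,z,phi_deg):
    "shift (cm, tool axes, at the present yaw, and at the new yaw) and turn about tool z"
    s=state(); p=s["tool_pos"]; a=yaw(); b=np.radians(phi_deg)
    d=(np.array([x,y,z])-p)*100
    f=lambda a:np.round([d[0]*np.cos(a)+d[1]*np.sin(a),d[0]*np.sin(a)-d[1]*np.cos(a),-d[2]],2)
    t=-(b-a); t=(t+np.pi)%(2*np.pi)-np.pi
    print("at",np.round(p,4),"yaw",round(np.degrees(a),2),"| shift now",f(a),"shift after turn",f(b),"turn",round(t,3),"|F",np.round(s["contact_force"],1),"w",round(s["gripper_width"]*8.5,2),"g",round(s["grasp_force"],1),"t",s["time"])
E
python3 - <<'E'
from h import *
f=grab_frame("wrist"); save("w1",f); print("cam",-f["R"].T@f["t"],f["R"].round(2).tolist())
P=pts(f)
for lo,hi in [(.012,.045),(.026,.034)]:
    Q=P[(P[:,2]>lo)&(P[:,2]<hi)&(P[:,0]>.36)&(P[:,0]<.52)&(abs(P[:,1]+.07)<.09)]
    if len(Q): rr=cv2.minAreaRect(Q[:,:2].astype(np.float32)*1000); print(rr,len(Q),np.percentile(Q[:,2],[10,50,98]))
go(.46,.25,.3,14.6)
E
```

```text
cam [ 0.50237705 -0.05249393  0.45592182] [[0.25, -0.97, 0.0], [-0.93, -0.24, 0.29], [-0.28, -0.07, -0.96]]
((432.8317565917969, -68.2726058959961), (80.00379943847656, 46.03472137451172), 5.441445827484131) 1184 [0.02068319 0.02955668 0.03131205]
((432.81988525390625, -68.27374267578125), (79.97994995117188, 46.03472137451172), 5.441445827484131) 999 [0.0286338  0.02978634 0.03136935]
at [ 0.4304 -0.0717  0.3132] yaw 14.52 | shift now [ 10.93 -30.4    1.32] shift after turn [ 10.97 -30.39   1.32] turn -0.001 |F [ 0.1 -0.7 -0.6] w 8.45 g 0.0 t 2.5333
```

View pics/w1.png

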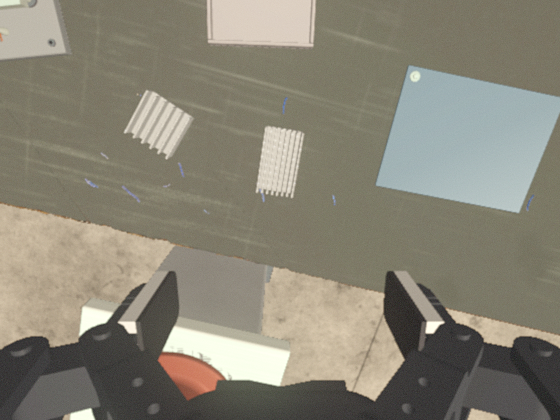

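The oblong sink lies fins up at (280,160), and the depth gives (433,−68) at 5.4°. The square sink is at (160,125) and the mat is on the right. Next is a look from above the fixture.

>>> jog_arm:
  moves:
    - [[8.5,0.9,-1.7,0.2,0,0,0],[8.5,1.8,-3.4,0.4,0,0,0],[8.5,1.8,-3.4,0.4,0,0,0],[8.5,1.8,-3.4,0.4,0,0,0],[8.5,1.8,-3.4,0.4,0,0,0],[8.5,1.8,-3.4,0.4,0,0,0],[8.5,1.8,-3.4,0.4,0,0,0],[8.5,1.8,-3.4,0.4,0,0,0],[8.5,1.8,-3.4,0.4,0,0,0],[8.5,1.8,-3.4,0.4,0,0,0],[8.5,0.7,-1.7,0.2,0,0,0]]

```text
time: 3.45
tool_pos: [0.5186, 0.3037, 0.2718]
tool_rot: [-0.0, 0.992, 0.126, -0.001]
contact_force: [-0.3, -0.6, 0.4]
gripper_width: 0.996
grasp_force: 0.0
```

>>> jog_arm:
  moves:
    - [[8.5,0,0,0,0,0,-0.119],[8.5,0,0,0,0,0,-0.119],[8.5,0,0,0,0,0,-0.119],[8.5,0,0,0,0,0,-0.119],[8.5,0,0,0,0,0,-0.119],[8.5,0,0,0,0,0,-0.119],[8.5,0,0,0,0,0,-0.119],[8.5,0,0,0,0,0,-0.119],[8.5,0,0,0,0,0,-0.119],[8.5,0,0,0,0,0,-0.119],[8.5,0,0,0,0,0,-0.119],[8.5,0,0,0,0,0,-0.119],[8.5,0,0,0,0,0,-0.119],[8.5,0,0,0,0,0,-0.119],[8.5,0,0,0,0,0,0],[8.5,0,0,0,0,0,0]]

```text
time: 4.78
tool_pos: [0.5184, 0.3006, 0.273]
tool_rot: [-0.0, 0.576, 0.817, -0.0]
contact_force: [-0.3, 0.1, 0.1]
gripper_width: 0.998
grasp_force: 0.0
```

```bash
python3 - <<'E'
from h import *
f=grab_frame("wrist"); save("w2",f); print("cam",-f["R"].T@f["t"])
P=pts(f)
P=P[(abs(P[:,0]-.517)<.12)&(abs(P[:,1]-.303)<.12)]
def R(n,lo,hi,Q=P):
    Q=Q[(Q[:,2]>lo)&(Q[:,2]<hi)]
    if len(Q)>10:
        rr=cv2.minAreaRect(Q[:,:2].astype(np.float32)*1000); c=cv2.minEnclosingCircle(Q[:,:2].astype(np.float32)*1000)
        print(n,np.round(rr[0],1),np.round(rr[1],1),round(rr[2],1),len(Q),"circ",np.round(c[0],1),round(c[1],1),np.round(np.median(Q[:,2]),4))
R("base",.014,.022); R("sinktop",.044,.051); R("weight",.085,.095)
r=regions_of("pressure_plate",f)
for q in r[:2]: print(q["p"],q["rect"]); R("plate",.055,.064,pts(f,q["pixels"]))
R("plate",.056,.064)
go(.517,.302,.3,109.8)
E
```

```text
cam [0.49317517 0.37035073 0.41536558]
base [515.9 302.7] [116.3 178.8] 19.7 9128 circ [516.2 302.8] 105.9 0.0178
sinktop [516.6 300.1] [113.   91.7] 70.7 566 circ [512.8 301.4] 70.3 0.0476
weight [515.1 303.8] [50.9 50.6] 19.3 2127 circ [515.1 303.6] 25.8 0.0896
0.62 [278.2, 170.0, 32.2, 157.0]
plate [515.6 301.8] [ 32. 160.] 19.8 2769 circ [515.1 302.1] 80.9 0.0598
plate [514.7 301.9] [ 40.8 160. ] 18.2 2901 circ [515.3 302.1] 81.1 0.0599
at [0.5182 0.3012 0.2731] yaw 109.73 | shift now [ 0.12 -0.09 -2.69] shift after turn [ 0.12 -0.09 -2.69] turn -0.001 |F [-0.5 -0.2  0.9] w 8.46 g 0.0 t 4.8833
```

View pics/w2.png

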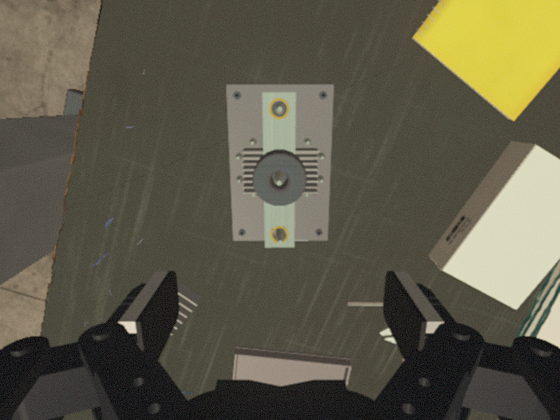

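The fixture is centred at about (280,163) in the picture, with the plate and ring at (278,178). The depth gives the base at (515.9,302.7) at 19.7°, 116×179 mm as it should be. I'll descend and grasp the weight.

>>> jog_arm:
  moves:
    - [[8.5,0.2,-0.2,1.5,0,0,0],[8.5,0,0,3,0,0,0],[8.5,0,0,3,0,0,0],[8.5,0,0,3,0,0,0],[8.5,0,0,3,0,0,0],[8.5,0,0,3,0,0,0],[8.5,0,0,2.5,0,0,0],[8.5,0,0,1.5,0,0,0],[8.5,0,0,0.8,0,0,0],[8.5,0,0,0.4,0,0,0],[8.5,0,0,0,0,0,0],[8.5,0,0,0,0,0,0]]

```text
time: 5.88
tool_pos: [0.516, 0.3037, 0.0573]
tool_rot: [0.0, 0.574, 0.819, 0.001]
contact_force: [0.3, 0.2, 0.4]
gripper_width: 0.998
grasp_force: 0.0
```

```bash
python3 -c "
from h import *
go(.5158,.3028,.056,109.7)"
```

```text
at [0.516  0.3037 0.0573] yaw 109.93 | shift now [-0.08 -0.05  0.13] shift after turn [-0.08 -0.04  0.13] turn 0.004 |F [0.3 0.2 0.4] w 8.49 g 0.0 t 5.8833
```

Close, check the grip, and lift.

>>> jog_arm:
  moves:
    - [[4.5,-0.1,0,0,0,0,0],[4.5,0,0,0,0,0,0],[4.5,0,0,0,0,0,0],[4.5,0,0,0,0,0,0],[4.5,0,0,0,0,0,0],[4.5,0,0,0,0,0,0],[4.5,0,0,0,0,0,0],[4.5,0,0,0,0,0,0]]

```text
time: 6.55
tool_pos: [0.5163, 0.3027, 0.0577]
tool_rot: [0.0, 0.574, 0.819, 0.001]
contact_force: [-2.0, -1.3, 5.4]
gripper_width: 0.547
grasp_force: 63.4
```

```bash
python3 -c "
from h import *
go(.52,-.255,.16,92.5)"
```

```text
at [0.5163 0.3027 0.0577] yaw 109.94 | shift now [-52.55 -18.67 -10.23] shift after turn [-55.73  -2.06 -10.23] turn 0.304 |F [-2.  -1.3  5.4] w 4.65 g 63.4 t 6.55
```

>>> jog_arm:
  moves:
    - [[4.5,0,0,-0.5,0,0,0],[4.5,0,0,-1,0,0,0],[4.5,0,0,-2,0,0,0],[4.5,0,0,-3,0,0,0],[4.5,0,0,-3,0,0,0],[4.5,0,0,-2.5,0,0,0],[4.5,0,0,-1.5,0,0,0],[4.5,0,0,-0.5,0,0,0]]

```text
time: 7.22
tool_pos: [0.5168, 0.3029, 0.1999]
tool_rot: [0.001, 0.574, 0.819, 0.002]
contact_force: [0.2, 1.4, -5.0]
gripper_width: 0.546
grasp_force: 63.6
```

>>> jog_arm:
  moves:
    - [[4.5,-1.4,-0.6,0,0,0,0],[4.5,-2.6,-1.2,0,0,0,0],[4.5,-3.4,-1.5,0,0,0,0],[4.5,-3.4,-1.5,0,0,0,0],[4.5,-3.4,-1.5,0,0,0,0],[4.5,-3.4,-1.5,0,0,0,0],[4.5,-3.4,-1.5,0,0,0,0],[4.5,-3.4,-1.5,0,0,0,0],[4.5,-3.4,-1.5,0,0,0,0],[4.5,-3.4,-1.5,0,0,0,0],[4.5,-3.4,-1.5,0,0,0,0],[4.5,-3.4,-1.5,0,0,0,0],[4.5,-3.4,-1.5,0,0,0,0],[4.5,-3.4,-1.5,0,0,0,0],[4.5,-3.4,-1.5,0,0,0,0],[4.5,-3.4,-1.5,0,0,0,0],[4.5,-2.4,-1.1,0,0,0,0],[4.5,-1,-0.5,0,0,0,0],[4.5,0,0,0,0,0,0],[4.5,0,0,0,0,0,0]]

```text
time: 8.88
tool_pos: [0.4726, -0.2972, 0.1943]
tool_rot: [-0.002, 0.575, 0.818, 0.001]
contact_force: [0.0, 0.8, -6.3]
gripper_width: 0.551
grasp_force: 63.4
```

```bash
python3 - <<'E'
from h import *
go(.474,-.298,.004,109.94)
f=grab_frame("side"); save("s2",f)
for r in regions_of("dead_weight",f)[:2]:
    P=pts(f,r["pixels"]); print(r["p"],r["rect"],np.percentile(P[:,2],[2,50,98]),P.mean(0))
E
```

```text
at [ 0.4726 -0.2972  0.1943] yaw 109.87 | shift now [-0.12  0.1  19.03] shift after turn [-0.12  0.1  19.03] turn -0.001 |F [ 0.   0.8 -6.3] w 4.69 g 63.4 t 8.8833
0.57 [329.3, 123.9, 18.0, 13.4] [0.1998139  0.21660432 0.22733931] [ 0.46797087 -0.27766886  0.21556712]
```

>>> jog_arm:
  moves:
    - [[4.5,0,0,1.5,0,0,0],[4.5,0,0,3,0,0,0],[4.5,0,0,3,0,0,0],[4.5,0,0,3,0,0,0],[4.5,0,0,3,0,0,0],[4.5,0,0,2.5,0,0,0],[4.5,0,0,1.5,0,0,0],[4.5,0,0,0.8,0,0,0],[4.5,0,0,0.3,0,0,0],[4.5,0,0,0.2,0,0,0],[4.5,0,0,0,0,0,0],[4.5,0,0,0,0,0,0]]

```text
time: 9.98
tool_pos: [0.475, -0.2984, 0.01]
tool_rot: [0.001, 0.574, 0.819, -0.0]
contact_force: [0.4, -0.2, -6.0]
gripper_width: 0.552
grasp_force: 63.2
```

>>> jog_arm:
  moves:
    - [[4.5,0,0,0.2,0,0,0],[4.5,0,0,0,0,0,0],[4.5,0,0,0,0,0,0]]

```text
time: 10.23
tool_pos: [0.4741, -0.2981, 0.0068]
tool_rot: [0.0, 0.574, 0.819, -0.0]
contact_force: [-0.5, -0.6, -5.4]
gripper_width: 0.543
grasp_force: 63.3
```

>>> jog_arm:
  moves:
    - [[4.5,0,0,0.2,0,0,0],[4.5,0,0,0,0,0,0],[4.5,0,0,0,0,0,0]]

```text
time: 10.48
tool_pos: [0.4737, -0.2977, 0.0041]
tool_rot: [-0.0, 0.574, 0.819, 0.0]
contact_force: [-0.2, -0.6, -6.2]
gripper_width: 0.551
grasp_force: 63.3
```

>>> jog_arm:
  moves:
    - [[4.5,0,0,0.15,0,0,0],[4.5,0,0,0,0,0,0],[4.5,0,0,0,0,0,0]]

```text
time: 10.73
tool_pos: [0.4737, -0.2977, 0.0026]
tool_rot: [-0.0, 0.574, 0.819, 0.0]
contact_force: [0.4, 0.3, -5.3]
gripper_width: 0.548
grasp_force: 63.3
```

>>> jog_arm:
  moves:
    - [[4.5,0,0,0.1,0,0,0],[4.5,0,0,0,0,0,0],[4.5,0,0,0,0,0,0]]

```text
time: 10.98
tool_pos: [0.4738, -0.2978, 0.0017]
tool_rot: [-0.0, 0.574, 0.819, -0.0]
contact_force: [0.6, -0.3, -6.3]
gripper_width: 0.548
grasp_force: 63.3
```

>>> jog_arm:
  moves:
    - [[4.5,0,0,0.1,0,0,0],[4.5,0,0,0,0,0,0],[4.5,0,0,0,0,0,0]]

```text
time: 11.23
tool_pos: [0.4739, -0.2978, 0.0008]
tool_rot: [-0.0, 0.574, 0.819, 0.0]
contact_force: [-0.2, -0.2, -6.5]
gripper_width: 0.548
grasp_force: 63.6
```

>>> jog_arm:
  moves:
    - [[4.5,0,0,0.1,0,0,0],[4.5,0,0,0,0,0,0],[4.5,0,0,0,0,0,0]]

```text
time: 11.48
tool_pos: [0.4739, -0.2979, 0.0008]
tool_rot: [-0.0, 0.574, 0.819, -0.0]
contact_force: [-5.4, 2.3, 4.0]
gripper_width: 0.55
grasp_force: 64.4
```

```bash
python3 - <<'E'
from h import *
for c in ["side","top"]:
  f=grab_frame(c); 
  for r in regions_of("dead_weight",f)[:1]:
    P=pts(f,r["pixels"]); print(r["p"],r["rect"],np.percentile(P[:,2],[2,50,98]))
E
```

```text
0.74 [329.3, 184.4, 17.8, 20.4] [0.00038096 0.02544279 0.03497207]
```

Touched down at z≈0.8 mm, as predicted. Release, rise, and return over the fixture.

>>> jog_arm:
  moves:
    - [[8.5,0,0,-0.1,0,0,0],[8.5,0,0,0,0,0,0],[8.5,0,0,0,0,0,0],[8.5,0,0,0,0,0,0],[8.5,0,0,0,0,0,0],[8.5,0,0,-1,0,0,0],[8.5,0,0,-2,0,0,0],[8.5,0,0,-3,0,0,0],[8.5,0,0,-3,0,0,0],[8.5,0,0,-3,0,0,0],[8.5,0,0,-3,0,0,0],[8.5,0,0,-2.5,0,0,0],[8.5,0,0,-1,0,0,0]]

```text
time: 12.77
tool_pos: [0.4756, -0.2992, 0.1916]
tool_rot: [0.004, 0.574, 0.819, -0.0]
contact_force: [0.1, -0.5, 0.6]
gripper_width: 0.993
grasp_force: 0.0
```

>>> jog_arm:
  moves:
    - [[8.5,1.4,0.6,0,0,0,0],[8.5,2.6,1.2,0,0,0,0],[8.5,3.4,1.5,0,0,0,0],[8.5,3.4,1.5,0,0,0,0],[8.5,3.4,1.5,0,0,0,0],[8.5,3.4,1.5,0,0,0,0],[8.5,3.4,1.5,0,0,0,0],[8.5,3.4,1.5,0,0,0,0],[8.5,3.4,1.5,0,0,0,0],[8.5,3.4,1.5,0,0,0,0],[8.5,3.4,1.5,0,0,0,0],[8.5,3.4,1.5,0,0,0,0],[8.5,3.4,1.5,0,0,0,0],[8.5,3.4,1.5,0,0,0,0],[8.5,3.4,1.5,0,0,0,0],[8.5,3.4,1.5,0,0,0,0],[8.5,2.4,1.1,0,0,0,0],[8.5,1,0.5,0,0,0,0],[8.5,0,0,0,0,0,0],[8.5,0,0,0,0,0,0]]

```text
time: 14.43
tool_pos: [0.5146, 0.3021, 0.1843]
tool_rot: [-0.001, 0.574, 0.819, -0.001]
contact_force: [-0.1, 0.6, 0.4]
gripper_width: 0.995
grasp_force: 0.0
```

```bash
cat >> h.py <<'E'
def rect(n,Q,lo,hi):
    Q=Q[(Q[:,2]>lo)&(Q[:,2]<hi)]
    if len(Q)>10:
        rr=cv2.minAreaRect(Q[:,:2].astype(np.float32)*1000); m=np.median(Q[:,2])
        print(n,np.round(rr[0],1),np.round(rr[1],1),round(rr[2],1),len(Q),np.round(m,4))
E
python3 - <<'E'
from h import *
f=grab_frame("wrist"); save("w3",f)
for q in regions_of("pressure_plate",f)[:1]: print(q["p"],q["rect"]); rect("plate",pts(f,q["pixels"]),.055,.064)
P=pts(f);P=P[(abs(P[:,0]-.517)<.12)&(abs(P[:,1]-.303)<.12)]
rect("base",P,.014,.022); rect("stud",P,.088,.1); rect("pins",P,.066,.082)
go(.5156,.302,.0495,109.8)
f=grab_frame("top"); 
for r in regions_of("dead_weight",f)[:1]:rect("weight",pts(f,r["pixels"]),.025,.04)
E
```

```text
0.7 [282.0, 190.6, 45.0, 199.3]
plate [514.8 302.3] [ 32.1 159.8] 19.7 7244 0.0598
base [515.9 303. ] [116.3 179.7] 19.6 14170 0.0178
stud [514.2 303.8] [8.5 6.2] 20.3 128 0.094
pins [515.  303.8] [ 10.6 136.6] 19.7 355 0.0743
at [0.5152 0.3011 0.185 ] yaw 109.87 | shift now [ 0.08  0.07 13.55] shift after turn [ 0.08  0.07 13.55] turn 0.001 |F [-0.3 -0.4  0.6] w 8.43 g 0.0 t 14.5333
weight [ 477.4 -297.8] [51.1 46.7] 89.8 249 0.0328
```

View pics/w3.png

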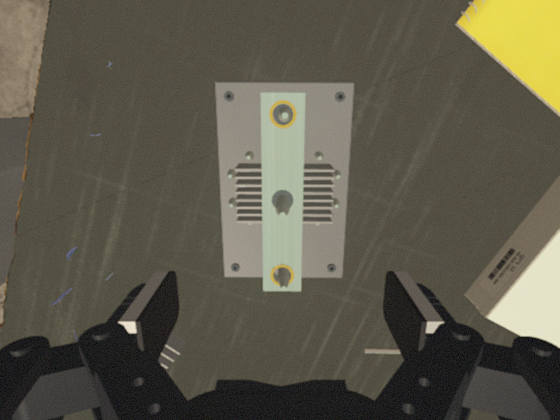

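Plate (282,190) and stud are clear, the weight is on the mat, and the stops sit at the nest corners. The plate measures (515,302.2) at 19.7°. Now I'll grasp it.

>>> jog_arm:
  moves:
    - [[6,0.1,0,1.5,0,0,0],[6,0,0,3,0,0,0],[6,0,0,3,0,0,0],[6,0,0,2.5,0,0,0],[6,0,0,1.5,0,0,0],[6,0,0,1,0,0,0],[6,0,0,0.5,0,0,0],[6,0,0,0.2,0,0,0],[6,0,0,0,0,0,0],[6,0,0,0,0,0,0],[6,0,0,0,0,0,0]]

```text
time: 15.55
tool_pos: [0.5163, 0.3038, 0.0554]
tool_rot: [0.001, 0.574, 0.819, 0.001]
contact_force: [0.1, 0.4, -0.1]
gripper_width: 0.7
grasp_force: 0.0
```

```bash
python3 -c "
from h import *
go(.5153,.3023,.0495,109.7)"
```

```text
at [0.5163 0.3038 0.0554] yaw 109.94 | shift now [-0.1  -0.15  0.59] shift after turn [-0.1  -0.15  0.59] turn 0.004 |F [ 0.1  0.4 -0.1] w 5.95 g 0.0 t 15.55
```

>>> jog_arm:
  moves:
    - [[6,-0.1,-0.1,0.4,0,0,0],[6,0,0,0.2,0,0,0],[6,0,0,0,0,0,0],[2,0,0,0,0,0,0],[2,0,0,0,0,0,0],[2,0,0,0,0,0,0],[2,0,0,0,0,0,0],[2,0,0,0,0,0,0],[2,0,0,0,0,0,0],[2,0,0,0,0,0,0]]

```text
time: 16.38
tool_pos: [0.5151, 0.3022, 0.0482]
tool_rot: [0.0, 0.574, 0.819, 0.0]
contact_force: [-0.1, -0.0, 2.3]
gripper_width: 0.352
grasp_force: 61.1
```

```bash
python3 -c "
from h import *
go(.5153,.3023,.0495,109.7)"
```

```text
at [0.5151 0.3022 0.0482] yaw 109.94 | shift now [-0.    0.02 -0.13] shift after turn [-0.    0.02 -0.13] turn 0.004 |F [-0.1 -0.   2.3] w 3.0 g 61.1 t 16.3833
```

>>> jog_arm:
  moves:
    - [[2,0,0,-0.3,0,0,0],[2,0,0,-0.6,0,0,0],[2,0,0,-1,0,0,0],[2,0,0,-1.5,0,0,0],[2,0,0,-2,0,0,0],[2,0,0,-2.6,0,0,0],[2,0,0,-2.5,0,0,0],[2,0,0,-2,0,0,0],[2,0,0,-1,0,0,0],[2,0,0,-0.5,0,0,0],[2,0,0,0,0,0,0]]

```text
time: 17.3
tool_pos: [0.5148, 0.3021, 0.1885]
tool_rot: [0.0, 0.574, 0.819, 0.0]
contact_force: [0.3, 0.1, -3.4]
gripper_width: 0.354
grasp_force: 61.0
```

```bash
python3 - <<'E'
from h import *
go(.5153,.3023,.0495,109.7)
f=grab_frame("wrist"); save("w4",f)
for r in regions_of("sink_cured",f)[:2]: print(r["p"],r["rect"]); rect("cured",pts(f,r["pixels"]),.04,.055)
for r in regions_of("pressure_plate",f)[:1]: print(r["p"]); rect("plate",pts(f,r["pixels"]),.17,.23)
E
```

```text
at [0.5148 0.3021 0.1885] yaw 109.94 | shift now [-0.    0.05 13.9 ] shift after turn [-0.    0.05 13.9 ] turn 0.004 |F [ 0.3  0.1 -3.4] w 3.01 g 61.0 t 17.3
0.92 [284.7, 192.6, 98.0, 56.7]
cured [516.2 303. ] [79.8 45.5] 19.6 437 0.0471
0.6
plate [509.  316.5] [ 32.3 130. ] 19.7 21959 0.2001
```

View pics/w4.png

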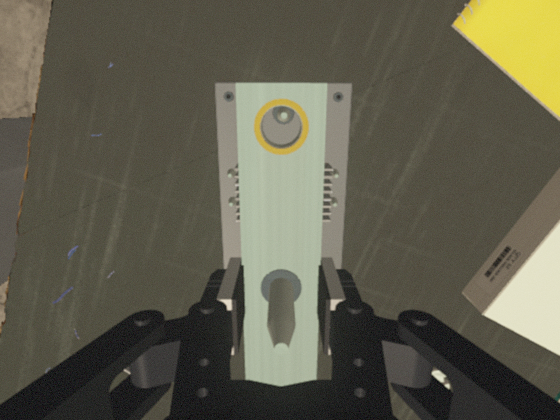

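The plate is held level (top at z≈0.200) with its stud between the fingers, and the cured sink has stayed in the nest at (516.2,303.0) and 19.6°. I'll carry the plate to the mat.

>>> jog_arm:
  moves:
    - [[2,-1.4,-0.4,0,0,0,0],[2,-2.6,-0.8,0,0,0,0],[2,-3.5,-1,0,0,0,0],[2,-3.5,-1,0,0,0,0],[2,-3.5,-1,0,0,0,0],[2,-3.5,-1,0,0,0,0],[2,-3.5,-1,0,0,0,0],[2,-3.5,-1,0,0,0,0],[2,-3.5,-1,0,0,0,0],[2,-3.5,-1,0,0,0,0],[2,-3.5,-1,0,0,0,0],[2,-3.5,-1,0,0,0,0],[2,-3.5,-1,0,0,0,0],[2,-3.5,-1,0,0,0,0],[2,-3.5,-1,0,0,0,0],[2,-3.5,-1,0,0,0,0],[2,-2.9,-0.8,0,0,0,0],[2,-1.5,-0.5,0,0,0,0],[2,0,0,0,0,0,0]]

```text
time: 19.03
tool_pos: [0.554, -0.2972, 0.1864]
tool_rot: [-0.001, 0.576, 0.818, -0.001]
contact_force: [0.1, 0.1, -3.1]
gripper_width: 0.354
grasp_force: 61.0
```

>>> jog_arm:
  moves:
    - [[2,0,0,1,0,0,0.05],[2,0,0,2,0,0,0.1],[2,0,0,3,0,0,0.1],[2,0,0,3,0,0,0.05],[2,0,0,3,0,0,0],[2,0,0,2.5,0,0,0],[2,0,0,1.5,0,0,0],[2,0,0,1,0,0,0],[2,0,0,0.5,0,0,0],[2,0,0,0.2,0,0,0],[2,0,0,0,0,0,0],[2,0,0,0,0,0,0],[2,0,0,0,0,0,0]]

```text
time: 20.12
tool_pos: [0.5565, -0.2945, 0.0126]
tool_rot: [0.001, 0.69, 0.724, 0.0]
contact_force: [-0.4, 0.3, -2.4]
gripper_width: 0.354
grasp_force: 60.9
```

```bash
python3 - <<'E'
from h import *
go(.556,-.294,.0032,93)
E
```

```text
at [ 0.5565 -0.2945  0.0126] yaw 92.75 | shift now [ 0.05 -0.05  0.94] shift after turn [ 0.05 -0.04  0.94] turn -0.004 |F [-0.4  0.3 -2.4] w 3.01 g 60.9 t 20.1167
```

>>> jog_arm:
  moves:
    - [[2,0,0,0.4,0,0,0],[2,0,0,0.3,0,0,0],[2,0,0,0,0,0,0],[2,0,0,0,0,0,0],[2,0,0,0,0,0,0]]

```text
time: 20.53
tool_pos: [0.5553, -0.2937, 0.0037]
tool_rot: [-0.0, 0.69, 0.724, -0.0]
contact_force: [-0.4, 1.2, -2.7]
gripper_width: 0.352
grasp_force: 61.0
```

>>> jog_arm:
  moves:
    - [[2,0,0,0.1,0,0,0],[2,0,0,0,0,0,0],[2,0,0,0,0,0,0]]

```text
time: 20.78
tool_pos: [0.5555, -0.2939, 0.0032]
tool_rot: [0.0, 0.69, 0.724, 0.0]
contact_force: [-1.2, 0.9, 1.1]
gripper_width: 0.353
grasp_force: 61.4
```

>>> jog_arm:
  moves:
    - [[2,0,0,0.1,0,0,0],[2,0,0,0,0,0,0],[2,0,0,0,0,0,0]]

```text
time: 21.03
tool_pos: [0.5555, -0.2939, 0.0032]
tool_rot: [-0.0, 0.69, 0.724, -0.0]
contact_force: [-4.6, 2.7, 6.3]
gripper_width: 0.354
grasp_force: 62.0
```

>>> jog_arm:
  moves:
    - [[6,0,0,-0.1,0,0,0],[6,0,0,0,0,0,0],[6,0,0,0,0,0,0],[6,0,0,0,0,0,0],[6,0,0,0,0,0,0],[6,0,0,-1,0,0,0],[6,0,0,-2,0,0,0],[6,0,0,-3,0,0,0],[6,0,0,-3,0,0,0],[6,0,0,-3,0,0,0],[6,0,0,-3,0,0,0],[6,0,0,-1.5,0,0,0],[6,0,0,-0.5,0,0,0]]

```text
time: 22.12
tool_pos: [0.5571, -0.295, 0.1777]
tool_rot: [0.004, 0.69, 0.724, 0.001]
contact_force: [-0.7, -0.4, -0.9]
gripper_width: 0.697
grasp_force: 0.0
```

>>> jog_arm:
  moves:
    - [[6,1.5,0,0,0,0,0],[6,2.8,0,0,0,0,0],[6,3.7,0,0,0,0,0],[6,3.7,0,0,0,0,0],[6,3.7,0,0,0,0,0],[6,3.7,0,0,0,0,0],[6,3.7,0,0,0,0,0],[6,3.7,0,0,0,0,0],[6,3.7,0,0,0,0,0],[6,3.7,0,0,0,0,0],[6,3.7,0,0,0,0,0],[6,3.7,0,0,0,0,0],[6,3.7,0,0,0,0,0],[6,3.7,0,0,0,0,0],[6,3.7,0,0,0,0,0],[6,3.7,0,0,0,0,0],[6,2.6,-0.6,0,0,0,0],[6,1.1,-0.5,0,0,0,0]]

```text
time: 23.62
tool_pos: [0.5128, 0.3059, 0.1697]
tool_rot: [-0.001, 0.689, 0.725, -0.002]
contact_force: [-0.5, 0.0, 1.4]
gripper_width: 0.701
grasp_force: 0.0
```

>>> jog_arm:
  moves:
    - [[6,0,0,0,0,0,0.116],[6,0,0,0,0,0,0.116],[6,0,0,0,0,0,0.116],[6,0,0,0,0,0,0.116],[6,0,0,0,0,0,0.116],[6,0,0,0,0,0,0.116],[6,0,0,0,0,0,0.116],[6,0,0,0,0,0,0.116],[6,0,0,0,0,0,0.116],[6,0,0,0,0,0,0.116],[6,0,0,0,0,0,0.116],[6,0,0,0,0,0,0],[6,0,0,0,0,0,0]]

```text
time: 24.7
tool_pos: [0.5145, 0.3023, 0.171]
tool_rot: [0.0, 0.985, 0.172, -0.001]
contact_force: [0.4, -0.1, 0.7]
gripper_width: 0.705
grasp_force: 0.0
```

```bash
python3 - <<'E'
from h import *
go(.516,.3029,.031,19.7)
f=grab_frame("wrist"); save("w5",f)
for r in regions_of("sink_cured",f)[:2]: print(r["p"],r["rect"]); rect("cured",pts(f,r["pixels"]),.04,.055)
P=pts(f);P=P[(abs(P[:,0]-.517)<.12)&(abs(P[:,1]-.303)<.12)]
rect("base",P,.014,.022)
f=grab_frame("top"); save("t3",f)
for r in regions_of("pressure_plate",f)[:1]: print(r["p"]); rect("plate",pts(f,r["pixels"]),.005,.03)
for r in regions_of("mat",f)[:1]: print(r["p"]); rect("mat",pts(f,r["pixels"]),.0,.01)
E
```

```text
at [0.5145 0.3023 0.171 ] yaw 19.79 | shift now [ 0.16 -0.   14.  ] shift after turn [ 0.16 -0.   14.  ] turn 0.002 |F [ 0.4 -0.1  0.7] w 6.0 g 0.0 t 24.7
0.7 [281.9, 195.4, 60.9, 100.3]
cured [516.3 302.9] [80.1 46.1] 19.6 2531 0.0476
base [515.8 303.3] [115.5 180.5] 19.7 20093 0.0178
0.88
plate [ 557.8 -294.7] [ 33.2 161.1] 2.7 617 0.0153
0.64
mat [ 515.4 -294.7] [150.  200.2] 3.7 2551 0.0035
```

View pics/w5.png

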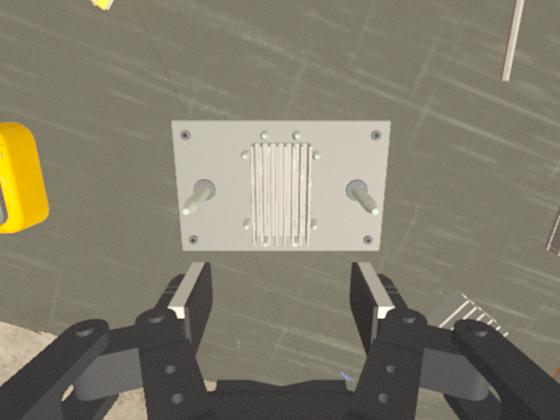

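View pics/t3.png

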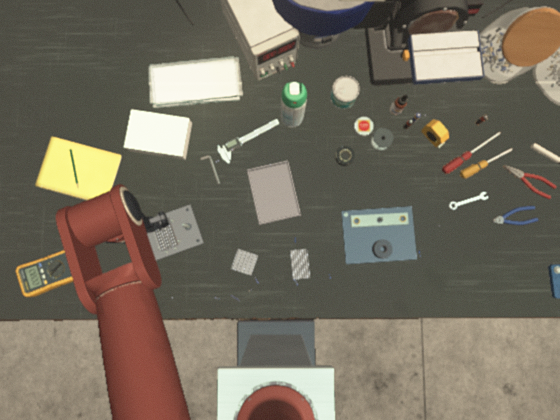

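The nest and fins are clear between the pins at (205,190) and (357,190), and plate and weight lie apart on the mat at (380,220) and (382,248). Next I'll grasp the cured sink.

>>> jog_arm:
  moves:
    - [[6,0.2,0,1.5,0,0,0],[6,0,0,3,0,0,0],[6,0,0,3,0,0,0],[6,0,0,2.5,0,0,0],[6,0,0,1.6,0,0,0],[6,0,0,1.2,0,0,0],[6,0,0,0.8,0,0,0],[6,0,0,0.5,0,0,0],[6,0,0,0,0,0,0],[6,0,0,0,0,0,0],[6,0,0,0,0,0,0]]

```text
time: 25.87
tool_pos: [0.5186, 0.3041, 0.0333]
tool_rot: [-0.0, 0.985, 0.171, 0.001]
contact_force: [0.8, 0.7, -0.3]
gripper_width: 0.704
grasp_force: 0.0
```

```bash
python3 - <<'E'
from h import *
go(.516,.303,.0295,19.7)
E
```

```text
at [0.5186 0.3041 0.0333] yaw 19.65 | shift now [-0.28  0.02  0.38] shift after turn [-0.28  0.02  0.38] turn -0.001 |F [ 0.8  0.7 -0.3] w 5.98 g 0.0 t 25.8667
```

>>> jog_arm:
  moves:
    - [[6,-0.1,0,0,0,0,0],[6,0,0,0,0,0,0],[3.8,0,0,0,0,0,0],[3.8,0,0,0,0,0,0],[3.8,0,0,0,0,0,0],[3.8,0,0,0,0,0,0],[3.8,0,0,0,0,0,0],[3.8,0,0,0,0,0,0]]

```text
time: 26.53
tool_pos: [0.5173, 0.3036, 0.0328]
tool_rot: [-0.0, 0.985, 0.171, 0.001]
contact_force: [-1.0, -1.1, 6.3]
gripper_width: 0.519
grasp_force: 64.5
```

>>> jog_arm:
  moves:
    - [[3.8,0,0,-0.3,0,0,0],[3.8,0,0,-0.6,0,0,0],[3.8,0,0,-1,0,0,0],[3.8,0,0,-1.5,0,0,0],[3.8,0,0,-2,0,0,0],[3.8,0,0,-2.6,0,0,0],[3.8,0,0,-2.5,0,0,0],[3.8,0,0,-2,0,0,0],[3.8,0,0,-1,0,0,0],[3.8,0,0,-0.5,0,0,0],[3.8,0,0,0,0,0,0],[3.8,0,0,0,0,0,0]]

```text
time: 27.53
tool_pos: [0.5159, 0.303, 0.1705]
tool_rot: [0.0, 0.985, 0.171, -0.001]
contact_force: [-0.4, 0.2, -2.1]
gripper_width: 0.522
grasp_force: 63.8
```

```bash
python3 - <<'E'
from h import *
go(.636,.0035,.16,12.8)
f=grab_frame("side"); 
for r in regions_of("sink_cured",f)[:2]: print(r["p"],r["rect"]); P=pts(f,r["pixels"]); print(np.percentile(P[:,2],[3,50,97]),P.mean(0))
E
```

```text
at [0.5159 0.303  0.1705] yaw 19.64 | shift now [ 1.24 32.24  1.05] shift after turn [ 5.07 31.87  1.05] turn 0.119 |F [-0.4  0.2 -2.1] w 4.43 g 63.8 t 27.5333
0.61 [239.4, 224.2, 54.0, 32.7]
[0.15808163 0.17956839 0.18685205] [0.51076888 0.31748916 0.17626336]
0.15 [326.4, 184.3, 21.8, 17.3]
[0.00447588 0.02490962 0.03456531] [ 0.47095085 -0.28076975  0.02241808]
```

>>> jog_arm:
  moves:
    - [[3.8,0.1,1.5,0,0,0,0],[3.8,0.1,3,0,0,0,0],[3.8,0.1,3.5,0,0,0,0],[3.8,0.1,3.5,0,0,0,0],[3.8,0.1,3.5,0,0,0,0],[3.8,0.1,3.5,0,0,0,0],[3.8,0.1,3.5,0,0,0,0],[3.8,0.1,3.5,0,0,0,0],[3.8,0.1,3.5,0,0,0,0],[3.8,0.1,2.2,0,0,0,0],[3.8,0.2,1,0,0,0,0],[3.8,0,0,0,0,0,0.06],[3.8,0,0,0,0,0,0.06],[3.8,0,0,0,0,0,0]]

```text
time: 28.8
tool_pos: [0.6355, 0.0044, 0.1702]
tool_rot: [-0.001, 0.994, 0.111, -0.001]
contact_force: [-0.1, -0.3, -2.6]
gripper_width: 0.522
grasp_force: 63.7
```

>>> jog_arm:
  moves:
    - [[3.8,0,0,1.5,0,0,0],[3.8,0,0,2.5,0,0,0],[3.8,0,0,3,0,0,0],[3.8,0,0,3,0,0,0],[3.8,0,0,2,0,0,0],[3.8,0,0,1,0,0,0],[3.8,0,0,0.7,0,0,0],[3.8,0,0,0.5,0,0,0],[3.8,0,0,0,0,0,0],[3.8,0,0,0,0,0,0],[3.8,0,0,0,0,0,0]]

```text
time: 29.72
tool_pos: [0.6375, 0.004, 0.0316]
tool_rot: [0.0, 0.994, 0.111, 0.002]
contact_force: [-0.1, 0.0, -1.2]
gripper_width: 0.518
grasp_force: 63.7
```

```bash
python3 - <<'E'
from h import *
go(.636,.0035,.0188,12.8)
f=grab_frame("side"); 
for r in regions_of("sink_cured",f)[:2]: print(r["p"],r["rect"]); P=pts(f,r["pixels"]); print(np.percentile(P[:,2],[3,50,97]),P.mean(0))
f=grab_frame("wrist"); P=pts(f); P=P[(abs(P[:,0]-.636)<.12)&(abs(P[:,1]-.003)<.12)]; rect("tray",P,.013,.021)
E
```

```text
at [0.6375 0.004  0.0316] yaw 12.77 | shift now [-0.16  0.01  1.28] shift after turn [-0.16  0.01  1.28] turn -0.0 |F [-0.1  0.  -1.2] w 4.41 g 63.7 t 29.7167
0.65 [243.6, 215.9, 35.4, 24.5]
[0.00486705 0.03797548 0.04833576] [0.63081018 0.01646431 0.03518618]
tray [659.7   9.2] [107.4 120.7] 12.7 7361 0.0174
```

>>> jog_arm:
  moves:
    - [[3.8,0,0,0.5,0,0,0],[3.8,0,0,0.2,0,0,0],[3.8,0,0,0,0,0,0],[3.8,0,0,0,0,0,0],[3.8,0,0,0,0,0,0]]

```text
time: 30.28
tool_pos: [0.6361, 0.0041, 0.0227]
tool_rot: [-0.0, 0.994, 0.111, -0.0]
contact_force: [1.2, -0.4, -1.6]
gripper_width: 0.519
grasp_force: 63.7
```

>>> jog_arm:
  moves:
    - [[3.8,0,0,0.1,0,0,0],[3.8,0,0,0,0,0,0],[3.8,0,0,0,0,0,0]]

```text
time: 30.53
tool_pos: [0.6362, 0.0041, 0.0218]
tool_rot: [-0.0, 0.994, 0.111, -0.0]
contact_force: [0.3, 0.4, -1.6]
gripper_width: 0.519
grasp_force: 63.7
```

>>> jog_arm:
  moves:
    - [[3.8,0,0,0.1,0,0,0],[3.8,0,0,0,0,0,0],[3.8,0,0,0,0,0,0]]

```text
time: 30.78
tool_pos: [0.6361, 0.0041, 0.0207]
tool_rot: [-0.0, 0.994, 0.111, -0.0]
contact_force: [0.1, 0.7, -1.6]
gripper_width: 0.519
grasp_force: 63.7
```

>>> jog_arm:
  moves:
    - [[3.8,0,0,0.1,0,0,0],[3.8,0,0,0,0,0,0],[3.8,0,0,0,0,0,0]]

```text
time: 31.03
tool_pos: [0.6361, 0.0041, 0.0197]
tool_rot: [-0.0, 0.994, 0.111, -0.0]
contact_force: [0.6, 0.4, -2.5]
gripper_width: 0.517
grasp_force: 63.7
```

>>> jog_arm:
  moves:
    - [[3.8,0,0,0.1,0,0,0],[3.8,0,0,0,0,0,0],[3.8,0,0,0,0,0,0]]

```text
time: 31.28
tool_pos: [0.6362, 0.0041, 0.0188]
tool_rot: [0.0, 0.994, 0.111, 0.0]
contact_force: [0.0, -0.1, -1.9]
gripper_width: 0.52
grasp_force: 63.9
```

>>> jog_arm:
  moves:
    - [[3.8,0,0,0.1,0,0,0],[3.8,0,0,0,0,0,0],[3.8,0,0,0,0,0,0]]

```text
time: 31.53
tool_pos: [0.6363, 0.0041, 0.0188]
tool_rot: [0.0, 0.994, 0.111, -0.0]
contact_force: [-4.2, -0.2, 5.4]
gripper_width: 0.529
grasp_force: 64.5
```

>>> jog_arm:
  moves:
    - [[3.8,0,0,0.05,0,0,0],[3.8,0,0,0,0,0,0],[3.8,0,0,0,0,0,0]]

```text
time: 31.78
tool_pos: [0.6363, 0.0041, 0.0188]
tool_rot: [0.0, 0.994, 0.111, -0.0]
contact_force: [-6.1, 0.3, 7.8]
gripper_width: 0.52
grasp_force: 65.0
```

>>> jog_arm:
  moves:
    - [[6,0,0,-0.1,0,0,0],[6,0,0,0,0,0,0],[6,0,0,0,0,0,0],[6,0,0,0,0,0,0],[6,0,0,-0.5,0,0,0],[6,0,0,-1.5,0,0,0],[6,0,0,-2.5,0,0,0],[6,0,0,-3,0,0,0],[6,0,0,-3,0,0,0],[6,0,0,-2.5,0,0,0],[6,0,0,-1,0,0,0]]

```text
time: 32.7
tool_pos: [0.6389, 0.0039, 0.1651]
tool_rot: [0.001, 0.994, 0.111, 0.005]
contact_force: [0.3, -0.4, 0.3]
gripper_width: 0.707
grasp_force: 0.0
```

>>> jog_arm:
  moves:
    - [[6,-1.5,0.2,0,0,0,0],[6,-3,0.4,0,0,0,0],[6,-3.4,0.4,0,0,0,0],[6,-3.4,0.4,0,0,0,0],[6,-3.4,0.4,0,0,0,0],[6,-3.4,0.4,0,0,0,0],[6,-2.2,0.2,0,0,0,0],[6,-1.1,0.2,0,0,0,0],[6,0,0,0,0,0,0.064],[6,0,0,0,0,0,0.063],[6,0,0,0,0,0,0],[6,0,0,0,0,0,0],[6,0,0,0,0,0,0]]

```text
time: 33.78
tool_pos: [0.4332, -0.0685, 0.1582]
tool_rot: [-0.0, 0.999, 0.049, -0.0]
contact_force: [-0.1, -0.3, -0.5]
gripper_width: 0.704
grasp_force: 0.0
```

```bash
python3 - <<'E'
from h import *
f=grab_frame("wrist"); save("w6",f)
P=pts(f);P=P[(abs(P[:,0]-.433)<.07)&(abs(P[:,1]+.068)<.06)]
rect("next",P,.012,.036)
go(.4332,-.0682,.0148,5.5)
f=grab_frame("top")
P=pts(f);P=P[(abs(P[:,0]-.636)<.09)&(abs(P[:,1]-.003)<.08)]; rect("tray",P,.014,.021);rect("cured",P,.03,.04)
E
```

```text
next [432.9 -68.4] [80.  46.1] 5.5 2846 0.0295
at [ 0.4332 -0.0684  0.1582] yaw 5.56 | shift now [ 0.   -0.02 14.34] shift after turn [ 0.   -0.02 14.34] turn 0.001 |F [ 0.4 -0.1  1.4] w 5.94 g 0.0 t 33.8333
tray [636.7   1.8] [160.6 120. ] 12.8 312 0.0171
cured [637.8   2.3] [80.4 45.8] 12.7 186 0.0342
```

View pics/w6.png

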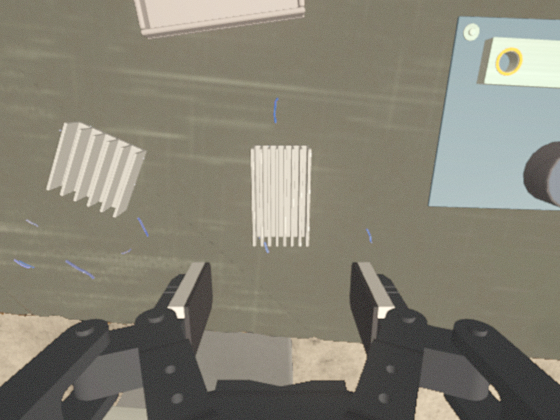

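The next sink (281,195) is centred and square between the fingers, and the cured one sits mid-tray with its top at z=0.034. Descend and grasp.

>>> jog_arm:
  moves:
    - [[6,0,0,1.5,0,0,0],[6,0,0,3,0,0,0],[6,0,0,3,0,0,0],[6,0,0,2.7,0,0,0],[6,0,0,1.8,0,0,0],[6,0,0,1.2,0,0,0],[6,0,0,0.7,0,0,0],[6,0,0,0.4,0,0,0],[6,0,0,0,0,0,0],[6,0,0,0,0,0,0],[6,0,0,0,0,0,0],[6,0,0,0,0,0,0],[6,0,0,0,0,0,0]]

```text
time: 34.97
tool_pos: [0.4339, -0.0688, 0.0162]
tool_rot: [0.0, 0.999, 0.048, 0.001]
contact_force: [0.7, 0.8, -0.3]
gripper_width: 0.699
grasp_force: 0.0
```

>>> jog_arm:
  moves:
    - [[3.8,0,0,0,0,0,0],[3.8,0,0,0,0,0,0],[3.8,0,0,0,0,0,0],[3.8,0,0,0,0,0,0],[3.8,0,0,0,0,0,0],[3.8,0,0,0,0,0,0]]

```text
time: 35.47
tool_pos: [0.4339, -0.0687, 0.0162]
tool_rot: [0.0, 0.999, 0.048, 0.001]
contact_force: [-1.2, 1.3, 4.9]
gripper_width: 0.521
grasp_force: 62.4
```

>>> jog_arm:
  moves:
    - [[3.8,0,0,-0.3,0,0,0],[3.8,0,0,-0.6,0,0,0],[3.8,0,0,-1.1,0,0,0],[3.8,0,0,-2,0,0,0],[3.8,0,0,-3,0,0,0],[3.8,0,0,-3,0,0,0],[3.8,0,0,-2.5,0,0,0],[3.8,0,0,-1.5,0,0,0]]

```text
time: 36.13
tool_pos: [0.4344, -0.069, 0.1595]
tool_rot: [0.001, 0.999, 0.048, 0.002]
contact_force: [0.8, -0.2, -2.0]
gripper_width: 0.514
grasp_force: 61.7
```

>>> jog_arm:
  moves:
    - [[3.8,0.5,-1.5,0,0,0,0],[3.8,1,-3,0,0,0,0],[3.8,1.2,-3.6,0,0,0,0],[3.8,1.2,-3.6,0,0,0,0],[3.8,1.2,-3.6,0,0,0,0],[3.8,1.2,-3.6,0,0,0,0],[3.8,1.2,-3.6,0,0,0,0],[3.8,1.2,-3.6,0,0,0,0],[3.8,1.2,-3.6,0,0,0,0],[3.8,1.2,-3.6,0,0,0,0],[3.8,0.6,-2,0,0,0,0],[3.8,0.2,-0.9,0,0,0,0],[3.8,0,0,0,0,0,-0.082],[3.8,0,0,0,0,0,-0.082],[3.8,0,0,0,0,0,-0.083],[3.8,0,0,0,0,0,0],[3.8,0,0,0,0,0,0],[3.8,0,0,0,0,0,0]]

```text
time: 37.63
tool_pos: [0.5169, 0.3026, 0.1555]
tool_rot: [0.0, 0.986, 0.169, -0.0]
contact_force: [0.1, -0.7, -2.3]
gripper_width: 0.521
grasp_force: 62.0
```

```bash
python3 - <<'E'
from h import *
go(.517,.303,.0342,19.7)
f=grab_frame("wrist"); save("w7",f)
P=pts(f);P=P[(abs(P[:,0]-.517)<.12)&(abs(P[:,1]-.303)<.12)]
rect("base",P,.014,.022)
p=state()["tool_pos"]; rect("held",P[(abs(P[:,1]-p[1])<.05)&(abs(P[:,0]-p[0])<.06)],.165,.19)
E
```

```text
at [0.5169 0.3026 0.1555] yaw 19.51 | shift now [ 0.02 -0.03 12.13] shift after turn [ 0.02 -0.03 12.13] turn -0.003 |F [ 0.1 -0.7 -2.3] w 4.43 g 62.0 t 37.6333
base [516.2 303.1] [115.8 180.7] 19.9 19178 0.0178
held [516.3 302.3] [80.6 72. ] 19.3 11350 0.1691
```

View pics/w7.png

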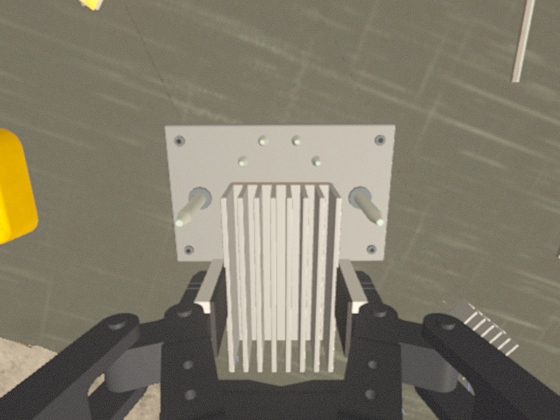

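The sink is held square above the empty nest, with the stops at (262,140), (296,140), (242,161) and (316,161) and the pins clear of the fingers. Lower it into the nest.

>>> jog_arm:
  moves:
    - [[3.8,0,-0.1,1.5,0,0,0],[3.8,0,0,2.5,0,0,0],[3.8,0,0,2.5,0,0,0],[3.8,0,0,2,0,0,0],[3.8,0,0,1,0,0,0],[3.8,0,0,0.5,0,0,0],[3.8,0,0,0,0,0,0],[3.8,0,0,0,0,0,0],[3.8,0,0,0,0,0,0],[3.8,0,0,0,0,0,0],[3.8,0,0,0,0,0,0],[3.8,0,0,0,0,0,0]]

```text
time: 38.68
tool_pos: [0.5172, 0.3043, 0.0562]
tool_rot: [-0.0, 0.985, 0.171, 0.001]
contact_force: [0.0, 0.0, -2.5]
gripper_width: 0.52
grasp_force: 61.9
```

```bash
python3 - <<'E'
from h import *
go(.517,.303,.0342,19.7)
E
```

```text
at [0.5172 0.3043 0.0562] yaw 19.64 | shift now [-0.06  0.12  2.2 ] shift after turn [-0.06  0.12  2.2 ] turn -0.001 |F [ 0.   0.  -2.5] w 4.42 g 61.9 t 38.6833
```

>>> jog_arm:
  moves:
    - [[3.8,0,0.1,0.5,0,0,0],[3.8,0,0,0.5,0,0,0],[3.8,0,0,0,0,0,0],[3.8,0,0,0,0,0,0],[3.8,0,0,0,0,0,0]]

```text
time: 39.1
tool_pos: [0.5168, 0.3031, 0.0449]
tool_rot: [0.0, 0.985, 0.171, -0.0]
contact_force: [0.6, 0.6, -2.5]
gripper_width: 0.519
grasp_force: 61.9
```

>>> jog_arm:
  moves:
    - [[3.8,0,0,0.3,0,0,0],[3.8,0,0,0.3,0,0,0],[3.8,0,0,0,0,0,0],[3.8,0,0,0,0,0,0]]

```text
time: 39.43
tool_pos: [0.5168, 0.3031, 0.0389]
tool_rot: [0.0, 0.985, 0.171, -0.0]
contact_force: [-0.1, -0.6, -1.9]
gripper_width: 0.518
grasp_force: 61.9
```

>>> jog_arm:
  moves:
    - [[3.8,0,0,0.2,0,0,0],[3.8,0,0,0,0,0,0],[3.8,0,0,0,0,0,0],[3.8,0,0,0,0,0,0]]

```text
time: 39.77
tool_pos: [0.517, 0.3032, 0.0374]
tool_rot: [-0.0, 0.985, 0.171, 0.0]
contact_force: [-0.3, 0.1, -0.8]
gripper_width: 0.517
grasp_force: 61.9
```

No side force, so it's going in freely. Continue in 1 mm steps until contact.

>>> jog_arm:
  moves:
    - [[3.8,0,0,0.2,0,0,0],[3.8,0,0,0,0,0,0],[3.8,0,0,0,0,0,0]]

```text
time: 40.02
tool_pos: [0.5169, 0.3031, 0.0351]
tool_rot: [0.0, 0.985, 0.171, -0.0]
contact_force: [-0.5, -0.4, -2.8]
gripper_width: 0.517
grasp_force: 61.9
```

>>> jog_arm:
  moves:
    - [[3.8,0,0,0.1,0,0,0],[3.8,0,0,0,0,0,0],[3.8,0,0,0,0,0,0]]

```text
time: 40.27
tool_pos: [0.5171, 0.3032, 0.0343]
tool_rot: [0.0, 0.985, 0.171, 0.0]
contact_force: [-0.3, -0.8, -2.6]
gripper_width: 0.521
grasp_force: 62.0
```

>>> jog_arm:
  moves:
    - [[3.8,0,0,0.05,0,0,0],[3.8,0,0,0,0,0,0],[3.8,0,0,0,0,0,0]]

```text
time: 40.52
tool_pos: [0.517, 0.3032, 0.0342]
tool_rot: [0.0, 0.985, 0.171, -0.0]
contact_force: [-2.1, -1.2, 1.2]
gripper_width: 0.52
grasp_force: 62.4
```

Seated at the predicted 34.2 mm. Release, rise, check the sink, then travel to the plate.

>>> jog_arm:
  moves:
    - [[6,0,0,0,0,0,0],[6,0,0,0,0,0,0],[6,0,0,0,0,0,0],[6,0,0,0,0,0,0],[6,0,0,-0.5,0,0,0],[6,0,0,-1,0,0,0],[6,0,0,-2,0,0,0],[6,0,0,-3,0,0,0],[6,0,0,-3,0,0,0],[6,0,0,-3,0,0,0],[6,0,0,-2,0,0,0],[6,0,0,-0.5,0,0,0],[6,0,0,0,0,0,0]]

```text
time: 41.6
tool_pos: [0.5184, 0.3038, 0.1871]
tool_rot: [-0.001, 0.985, 0.171, 0.003]
contact_force: [0.2, -0.5, -0.2]
gripper_width: 0.704
grasp_force: 0.0
```

```bash
python3 - <<'E'
from h import *
go(.5555,-.2939,.18,92.75)
f=grab_frame("wrist"); save("w8",f)
P=pts(f);P=P[(abs(P[:,0]-.517)<.12)&(abs(P[:,1]-.303)<.12)]
rect("base",P,.014,.022); 
for r in regions_of("sink_next",f)[:2]: print(r["p"],r["rect"]); rect("next",pts(f,r["pixels"]),.04,.055)
E
```

```text
at [0.5184 0.3038 0.1871] yaw 19.64 | shift now [-16.6   57.54   0.71] shift after turn [-59.88   0.84   0.71] turn -1.276 |F [ 0.2 -0.5 -0.2] w 5.98 g 0.0 t 41.6
base [515.9 303.3] [116.2 180.2] 19.6 18096 0.0178
0.91 [281.7, 195.3, 59.0, 97.7]
next [516.8 303.2] [79.6 46.1] 19.6 2199 0.0477
```

>>> jog_arm:
  moves:
    - [[6,-0.4,1.4,0,0,0,0],[6,-0.8,2.6,0,0,0,0],[6,-1,3.5,0,0,0,0],[6,-1,3.5,0,0,0,0],[6,-1,3.5,0,0,0,0],[6,-1,3.5,0,0,0,0],[6,-1,3.5,0,0,0,0],[6,-1,3.5,0,0,0,0],[6,-1,3.5,0,0,0,0],[6,-1,3.5,0,0,0,0],[6,-1,3.5,0,0,0,0],[6,-1,3.5,0,0,0,0],[6,-1,3.5,0,0,0,0],[6,-1,3.5,0,0,0,0],[6,-1,3.5,0,0,0,0],[6,-1,3.5,0,0,0,0],[6,-0.8,2.9,0,0,0,0],[6,-0.4,1.5,0,0,0,0]]

```text
time: 43.2
tool_pos: [0.5535, -0.296, 0.1812]
tool_rot: [-0.001, 0.986, 0.169, -0.002]
contact_force: [-0.0, 0.2, 0.4]
gripper_width: 0.7
grasp_force: 0.0
```

>>> jog_arm:
  moves:
    - [[6,0,0,0,0,0,-0.116],[6,0,0,0,0,0,-0.116],[6,0,0,0,0,0,-0.116],[6,0,0,0,0,0,-0.116],[6,0,0,0,0,0,-0.116],[6,0,0,0,0,0,-0.116],[6,0,0,0,0,0,-0.116],[6,0,0,0,0,0,-0.116],[6,0,0,0,0,0,-0.116],[6,0,0,0,0,0,-0.116],[6,0,0,0,0,0,-0.116],[6,0,0,0,0,0,0],[6,0,0,0,0,0,0],[6,0,0,0,0,0,0]]

```text
time: 44.37
tool_pos: [0.5549, -0.2922, 0.1828]
tool_rot: [-0.001, 0.691, 0.723, -0.0]
contact_force: [-0.4, 0.8, 0.1]
gripper_width: 0.705
grasp_force: 0.0
```

```bash
python3 - <<'E'
from h import *
go(.5555,-.2939,.0032,92.75)
f=grab_frame("wrist"); save("w9",f)
for r in regions_of("pressure_plate",f)[:1]: print(r["p"],r["rect"]); rect("plate",pts(f,r["pixels"]),.011,.019)
E
```

```text
at [ 0.5549 -0.2922  0.1828] yaw 92.62 | shift now [-0.17  0.05 17.96] shift after turn [-0.17  0.05 17.96] turn -0.002 |F [-0.4  0.8  0.1] w 5.99 g 0.0 t 44.3667
0.82 [283.1, 180.4, 44.0, 174.7]
plate [ 555.1 -293.9] [ 32.1 159.3] 2.6 5549 0.0148
```

View pics/w8.png

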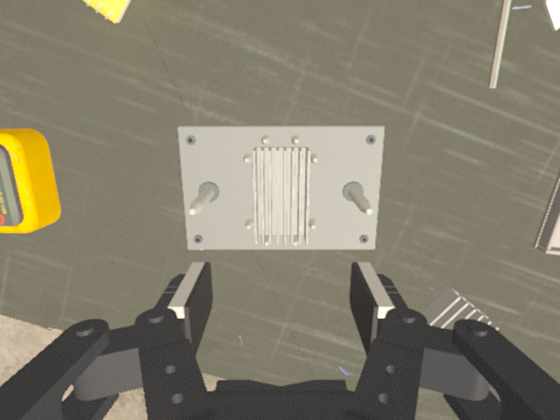

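The new sink sits in the nest (281,197) within the stops, its top at z=0.0477 and square with the base. Regrasp the plate.

>>> jog_arm:
  moves:
    - [[6,-0.2,0.1,1.5,0,0,0],[6,0,0,3,0,0,0],[6,0,0,3,0,0,0],[6,0,0,3,0,0,0],[6,0,0,3,0,0,0],[6,0,0,2,0,0,0],[6,0,0,1.2,0,0,0],[6,0,0,0.6,0,0,0],[6,0,0,0.3,0,0,0],[6,0,0,0,0,0,0],[6,0,0,0,0,0,0],[6,0,0,0,0,0,0],[6,0,0,0,0,0,0],[6,0,0,0,0,0,0]]

```text
time: 45.63
tool_pos: [0.5572, -0.2949, 0.009]
tool_rot: [0.001, 0.69, 0.724, 0.0]
contact_force: [-1.0, -0.4, -0.3]
gripper_width: 0.707
grasp_force: 0.0
```

```bash
python3 - <<'E'
from h import *
go(.5555,-.2939,.0036,92.7)
E
```

```text
at [ 0.5572 -0.2949  0.009 ] yaw 92.75 | shift now [ 0.11 -0.17  0.54] shift after turn [ 0.11 -0.17  0.54] turn 0.001 |F [-1.  -0.4 -0.3] w 6.01 g 0.0 t 45.6333
```

>>> jog_arm:
  moves:
    - [[6,0.1,-0.2,0.5,0,0,0],[6,0,0,0,0,0,0],[6,0,0,0,0,0,0],[6,0,0,0,0,0,0]]

```text
time: 45.97
tool_pos: [0.5543, -0.2934, 0.0025]
tool_rot: [-0.0, 0.69, 0.724, -0.0]
contact_force: [0.8, -0.5, -0.2]
gripper_width: 0.7
grasp_force: 0.0
```

>>> jog_arm:
  moves:
    - [[2,0,0,0,0,0,0],[2,0,0,0,0,0,0],[2,0,0,0,0,0,0],[2,0,0,0,0,0,0],[2,0,0,0,0,0,0],[2,0,0,0,0,0,0],[2,0,0,0,0,0,0]]

```text
time: 46.55
tool_pos: [0.555, -0.2938, 0.0033]
tool_rot: [0.0, 0.69, 0.724, 0.0]
contact_force: [-0.1, -0.2, 2.9]
gripper_width: 0.357
grasp_force: 61.1
```

>>> jog_arm:
  moves:
    - [[2,0,0,-0.3,0,0,0],[2,0,0,-0.6,0,0,0],[2,0,0,-1.1,0,0,0],[2,0,0,-2,0,0,0],[2,0,0,-3,0,0,0],[2,0,0,-3,0,0,0],[2,0,0,-3,0,0,0],[2,0,0,-3,0,0,0],[2,0,0,-1.5,0,0,0],[2,0,0,-0.5,0,0,0]]

```text
time: 47.38
tool_pos: [0.5561, -0.2947, 0.1875]
tool_rot: [0.003, 0.69, 0.724, 0.001]
contact_force: [0.1, -0.4, -2.0]
gripper_width: 0.353
grasp_force: 60.4
```

>>> jog_arm:
  moves:
    - [[2,1.5,0,0,0,0,0],[2,2.8,0,0,0,0,0],[2,3.7,0,0,0,0,0],[2,3.7,0,0,0,0,0],[2,3.7,0,0,0,0,0],[2,3.7,0,0,0,0,0],[2,3.7,0,0,0,0,0],[2,3.7,0,0,0,0,0],[2,3.7,0,0,0,0,0],[2,3.7,0,0,0,0,0],[2,3.7,0,0,0,0,0],[2,3.7,0,0,0,0,0],[2,3.7,0,0,0,0,0],[2,3.7,0,0,0,0,0],[2,3.7,0,0,0,0,0],[2,3.7,0,0,0,0,0],[2,2.6,-0.6,0,0,0,0],[2,1.1,-0.5,0,0,0,0],[2,0,0,0,0,0,0]]

```text
time: 48.97
tool_pos: [0.5118, 0.3051, 0.1798]
tool_rot: [-0.001, 0.689, 0.725, -0.002]
contact_force: [-0.1, 0.1, -2.6]
gripper_width: 0.356
grasp_force: 60.4
```

>>> jog_arm:
  moves:
    - [[2,0,0,0,0,0,-0.1],[2,0,0,0,0,0,-0.1],[2,0,0,0,0,0,-0.1],[2,0,0,0,0,0,0],[2,0,0,0,0,0,0],[2,0,0,0,0,0,0],[2,0,0,0,0,0,0]]

```text
time: 49.55
tool_pos: [0.5148, 0.3026, 0.1824]
tool_rot: [-0.0, 0.575, 0.818, -0.0]
contact_force: [-0.7, 0.3, -3.0]
gripper_width: 0.355
grasp_force: 60.4
```

```bash
python3 - <<'E'
from h import *
go(.5156,.3027,.10,109.85)
f=grab_frame("wrist"); save("w10",f)
P=pts(f);P=P[(abs(P[:,0]-.517)<.12)&(abs(P[:,1]-.303)<.14)]
rect("base",P,.014,.022); rect("plate",P,.17,.18)
E
```

```text
at [0.5148 0.3026 0.1824] yaw 109.82 | shift now [-0.02  0.08  8.24] shift after turn [-0.02  0.08  8.24] turn -0.001 |F [-0.7  0.3 -3. ] w 3.02 g 60.4 t 49.55
base [514.  308.1] [116.2 168.6] 19.7 8308 0.0178
```

>>> jog_arm:
  moves:
    - [[2,0,0.1,1,0,0,0],[2,0,0,2,0,0,0],[2,0,0,2.2,0,0,0],[2,0,0,1.5,0,0,0],[2,0,0,1,0,0,0],[2,0,0,0.5,0,0,0],[2,0,0,0,0,0,0],[2,0,0,0,0,0,0],[2,0,0,0,0,0,0],[2,0,0,0,0,0,0],[2,0,0,0,0,0,0],[2,0,0,0,0,0,0]]

```text
time: 50.6
tool_pos: [0.5162, 0.3037, 0.1016]
tool_rot: [0.0, 0.574, 0.819, 0.001]
contact_force: [-0.0, -0.7, -2.7]
gripper_width: 0.358
grasp_force: 60.3
```

```bash
python3 - <<'E'
from h import *
go(.5156,.3027,.0482,109.85)
f=grab_frame("wrist"); save("w11",f)
f=grab_frame("side"); cv2.imwrite("pics/s5.png",cv2.resize(f["color"][230:350,180:310],None,fx=4,fy=4))
E
```

```text
at [0.5162 0.3037 0.1016] yaw 109.94 | shift now [-0.08 -0.09  5.34] shift after turn [-0.08 -0.09  5.34] turn 0.002 |F [-0.  -0.7 -2.7] w 3.04 g 60.3 t 50.6
```

View pics/w11.png

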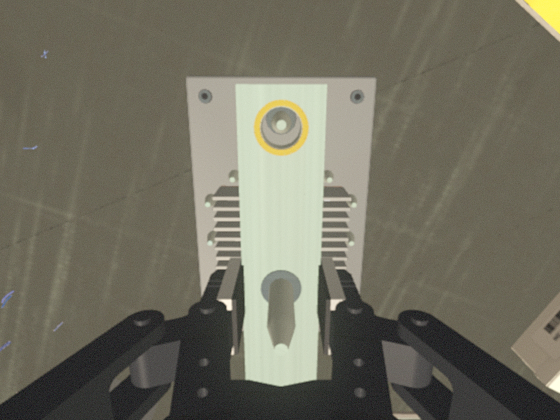

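The pin shows centred in the plate's far hole at (281,125). Small correction, then lower in stages.

>>> jog_arm:
  moves:
    - [[2,-0.1,-0.1,0.5,0,0,0],[2,0,0,0.5,0,0,0],[2,0,0,0.5,0,0,0],[2,0,0,0.5,0,0,0],[2,0,0,0.4,0,0,0],[2,0,0,0,0,0,0],[2,0,0,0,0,0,0],[2,0,0,0,0,0,0]]

```text
time: 51.37
tool_pos: [0.5154, 0.3023, 0.0769]
tool_rot: [0.0, 0.574, 0.819, 0.0]
contact_force: [0.3, 0.2, -2.2]
gripper_width: 0.357
grasp_force: 60.4
```

>>> jog_arm:
  moves:
    - [[2,0,0,0.4,0,0,0],[2,0,0,0.4,0,0,0],[2,0,0,0.4,0,0,0],[2,0,0,0,0,0,0],[2,0,0,0,0,0,0],[2,0,0,0,0,0,0]]

```text
time: 51.87
tool_pos: [0.5152, 0.3022, 0.0647]
tool_rot: [-0.0, 0.574, 0.819, -0.0]
contact_force: [-0.7, 0.1, -2.3]
gripper_width: 0.356
grasp_force: 60.4
```

Below the pin tips with no side force. Continue: 16 mm to go.

>>> jog_arm:
  moves:
    - [[2,0,0,0.4,0,0,0],[2,0,0,0.4,0,0,0],[2,0,0,0.4,0,0,0],[2,0,0,0.2,0,0,0],[2,0,0,0,0,0,0],[2,0,0,0,0,0,0],[2,0,0,0,0,0,0]]

```text
time: 52.45
tool_pos: [0.5153, 0.3023, 0.0509]
tool_rot: [0.0, 0.574, 0.819, 0.0]
contact_force: [0.2, -0.1, -3.1]
gripper_width: 0.355
grasp_force: 60.4
```

>>> jog_arm:
  moves:
    - [[2,0,0,0.1,0,0,0],[2,0,0,0,0,0,0],[2,0,0,0,0,0,0]]

```text
time: 52.7
tool_pos: [0.5153, 0.3023, 0.0499]
tool_rot: [0.0, 0.574, 0.819, 0.0]
contact_force: [-0.2, 0.6, -3.4]
gripper_width: 0.354
grasp_force: 60.4
```

>>> jog_arm:
  moves:
    - [[2,0,0,0.1,0,0,0],[2,0,0,0,0,0,0],[2,0,0,0,0,0,0]]

```text
time: 52.95
tool_pos: [0.5152, 0.3022, 0.0487]
tool_rot: [-0.0, 0.574, 0.819, -0.0]
contact_force: [-0.9, 0.1, -3.0]
gripper_width: 0.353
grasp_force: 60.4
```

>>> jog_arm:
  moves:
    - [[2,0,0,0.05,0,0,0],[2,0,0,0,0,0,0],[2,0,0,0,0,0,0]]

```text
time: 53.2
tool_pos: [0.5153, 0.3023, 0.0484]
tool_rot: [0.0, 0.574, 0.819, 0.0]
contact_force: [0.6, 0.5, -3.2]
gripper_width: 0.351
grasp_force: 60.4
```

>>> jog_arm:
  moves:
    - [[2,0,0,0.05,0,0,0],[2,0,0,0,0,0,0],[2,0,0,0,0,0,0]]

```text
time: 53.45
tool_pos: [0.5153, 0.3023, 0.0483]
tool_rot: [-0.0, 0.574, 0.819, -0.0]
contact_force: [-2.4, -1.7, 2.0]
gripper_width: 0.354
grasp_force: 60.9
```

Plate seated at 48.3 mm. Release and go for the weight.

>>> jog_arm:
  moves:
    - [[6,0,0,-0.05,0,0,0],[6,0,0,0,0,0,0],[6,0,0,0,0,0,0],[6,0,0,0,0,0,0],[8,0,0,-0.5,0,0,0],[8,0,0,-1,0,0,0],[8,0,0,-2,0,0,0],[8,0,0,-3,0,0,0],[8,0,0,-3,0,0,0],[8,0,0,-2.5,0,0,0],[8,0,0,-1.5,0,0,0],[8,0,0,-0.5,0,0,0],[8,0,0,0,0,0,0]]

```text
time: 54.53
tool_pos: [0.5163, 0.3028, 0.1912]
tool_rot: [0.001, 0.574, 0.819, 0.002]
contact_force: [-0.2, 0.0, -0.4]
gripper_width: 0.939
grasp_force: 0.0
```

```bash
python3 - <<'E'
from h import *
go(.4739,-.2979,.1,109.94)
f=grab_frame("wrist"); save("w12",f)
for q in regions_of("pressure_plate",f)[:1]: print(q["p"],q["rect"]); rect("plate",pts(f,q["pixels"]),.055,.064)
P=pts(f);P=P[(abs(P[:,0]-.517)<.12)&(abs(P[:,1]-.303)<.12)]
rect("base",P,.014,.022); rect("stud",P,.088,.1)
E
```

```text
at [0.5163 0.3028 0.1912] yaw 109.94 | shift now [-55.02 -24.48   9.12] shift after turn [-55.02 -24.48   9.12] turn 0.0 |F [-0.2  0.  -0.4] w 7.98 g 0.0 t 54.5333
0.87 [276.8, 189.4, 43.4, 194.5]
plate [514.8 302.1] [ 32.  159.5] 19.8 6812 0.0598
base [515.8 302.9] [116.4 180.1] 19.7 13664 0.0178
stud [514.3 303.3] [8.6 6.2] 15.2 115 0.0941
```

>>> jog_arm:
  moves:
    - [[8,-1.4,-0.6,0,0,0,0],[8,-2.6,-1.2,0,0,0,0],[8,-3.4,-1.5,0,0,0,0],[8,-3.4,-1.5,0,0,0,0],[8,-3.4,-1.5,0,0,0,0],[8,-3.4,-1.5,0,0,0,0],[8,-3.4,-1.5,0,0,0,0],[8,-3.4,-1.5,0,0,0,0],[8,-3.4,-1.5,0,0,0,0],[8,-3.4,-1.5,0,0,0,0],[8,-3.4,-1.5,0,0,0,0],[8,-3.4,-1.5,0,0,0,0],[8,-3.4,-1.5,0,0,0,0],[8,-3.4,-1.5,0,0,0,0],[8,-3.4,-1.5,0,0,0,0],[8,-3.4,-1.5,0,0,0,0],[8,-2.4,-1.1,0,0,0,0],[8,-1,-0.5,0,0,0,0],[8,0,0,0,0,0,0],[8,0,0,0,0,0,0]]

```text
time: 56.3
tool_pos: [0.4725, -0.2974, 0.1869]
tool_rot: [-0.001, 0.574, 0.819, 0.0]
contact_force: [0.2, -0.5, -0.6]
gripper_width: 0.935
grasp_force: 0.0
```

```bash
python3 - <<'E'
from h import *
go(.4739,-.2979,.002,109.94)
f=grab_frame("wrist"); save("w13",f)
for q in regions_of("dead_weight",f)[:1]: print(q["p"],q["rect"]); rect("weight",pts(f,q["pixels"]),.029,.037)
E
```

```text
at [ 0.4725 -0.2974  0.1869] yaw 109.88 | shift now [-0.09  0.11 18.49] shift after turn [-0.09  0.11 18.49] turn -0.001 |F [ 0.2 -0.5 -0.6] w 7.95 g 0.0 t 56.3
0.9 [283.4, 189.7, 62.8, 64.5]
weight [ 473.  -297.1] [50.5 51.3] 20.5 2415 0.0326
```

View pics/w12.png

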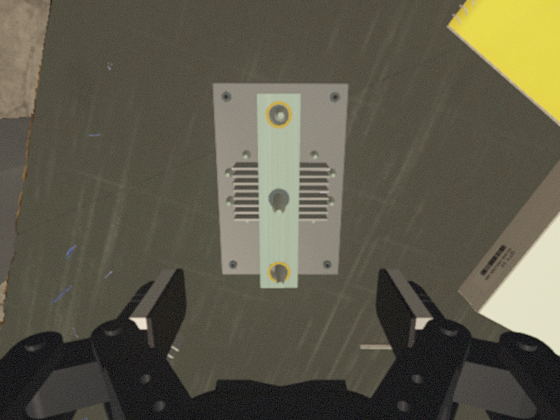

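The plate is back on its pins (279,190), level at z=0.0598 and in the same place as at the start. Descend to the weight.

>>> jog_arm:
  moves:
    - [[8,0,0,1.5,0,0,0],[8,0,0,3,0,0,0],[8,0,0,3,0,0,0],[8,0,0,3,0,0,0],[8,0,0,3,0,0,0],[8,0,0,2.3,0,0,0],[8,0,0,1.3,0,0,0],[8,0,0,0.7,0,0,0],[8,0,0,0.4,0,0,0],[8,0,0,0.2,0,0,0],[8,0,0,0,0,0,0],[8,0,0,0,0,0,0],[8,0,0,0,0,0,0],[8,0,0,0,0,0,0],[8,0,0,0,0,0,0]]

```text
time: 57.65
tool_pos: [0.4737, -0.2984, 0.005]
tool_rot: [0.001, 0.574, 0.819, -0.0]
contact_force: [0.3, 0.7, 0.4]
gripper_width: 0.938
grasp_force: 0.0
```

```bash
python3 - <<'E'
from h import *
go(.4739,-.2979,.0015,109.94)
E
```

```text
at [ 0.4737 -0.2984  0.005 ] yaw 109.93 | shift now [0.04 0.03 0.35] shift after turn [0.04 0.03 0.35] turn -0.0 |F [0.3 0.7 0.4] w 7.97 g 0.0 t 57.65
```

>>> jog_arm:
  moves:
    - [[8,0.1,0,0.2,0,0,0],[8,0,0,0,0,0,0],[8,0,0,0,0,0,0],[4.5,0,0,0,0,0,0],[4.5,0,0,0,0,0,0],[4.5,0,0,0,0,0,0],[4.5,0,0,0,0,0,0],[4.5,0,0,0,0,0,0],[4.5,0,0,0,0,0,0]]

```text
time: 58.4
tool_pos: [0.4736, -0.2971, 0.0026]
tool_rot: [0.001, 0.574, 0.819, 0.0]
contact_force: [2.2, 1.0, 0.5]
gripper_width: 0.549
grasp_force: 63.9
```

>>> jog_arm:
  moves:
    - [[4.5,0,0,-0.3,0,0,0],[4.5,0,0,-0.6,0,0,0],[4.5,0,0,-1.1,0,0,0],[4.5,0,0,-2,0,0,0],[4.5,0,0,-3,0,0,0],[4.5,0,0,-3,0,0,0],[4.5,0,0,-3,0,0,0],[4.5,0,0,-3,0,0,0],[4.5,0,0,-2,0,0,0],[4.5,0,0,-0.5,0,0,0]]

```text
time: 59.23
tool_pos: [0.4746, -0.2985, 0.1929]
tool_rot: [0.004, 0.574, 0.819, -0.0]
contact_force: [0.5, -1.0, -4.8]
gripper_width: 0.549
grasp_force: 63.4
```

>>> jog_arm:
  moves:
    - [[4.5,1.4,0.6,0,0,0,0],[4.5,2.6,1.2,0,0,0,0],[4.5,3.4,1.5,0,0,0,0],[4.5,3.4,1.5,0,0,0,0],[4.5,3.4,1.5,0,0,0,0],[4.5,3.4,1.5,0,0,0,0],[4.5,3.4,1.5,0,0,0,0],[4.5,3.4,1.5,0,0,0,0],[4.5,3.4,1.5,0,0,0,0],[4.5,3.4,1.5,0,0,0,0],[4.5,3.4,1.5,0,0,0,0],[4.5,3.4,1.5,0,0,0,0],[4.5,3.4,1.5,0,0,0,0],[4.5,3.4,1.5,0,0,0,0],[4.5,3.4,1.5,0,0,0,0],[4.5,3.4,1.5,0,0,0,0],[4.5,2.4,1.1,0,0,0,0],[4.5,1,0.5,0,0,0,0],[4.5,0,0,0,0,0,0],[4.5,0,0,0,0,0,0]]

```text
time: 60.9
tool_pos: [0.5136, 0.3028, 0.1852]
tool_rot: [-0.001, 0.574, 0.819, -0.002]
contact_force: [1.4, -0.6, -5.6]
gripper_width: 0.551
grasp_force: 63.3
```

>>> jog_arm:
  moves:
    - [[4.5,0,0,1.5,0,0,0],[4.5,0,0,2.5,0,0,0],[4.5,0,0,1.7,0,0,0],[4.5,0,0,0.8,0,0,0],[4.5,0,0,0.3,0,0,0],[4.5,0,0,0,0,0,0],[4.5,0,0,0,0,0,0],[4.5,0,0,0,0,0,0],[4.5,0,0,0.1,0,0,0],[4.5,0,0,0,0,0,0],[4.5,0,0,0,0,0,0],[4.5,0,0,0,0,0,0]]

```text
time: 61.9
tool_pos: [0.515, 0.3033, 0.1186]
tool_rot: [0.0, 0.574, 0.819, 0.0]
contact_force: [1.0, -0.6, -5.5]
gripper_width: 0.547
grasp_force: 63.1
```

```bash
python3 - <<'E'
from h import *
go(.5154,.3029,.0596,109.94)
f=grab_frame("wrist"); save("w14",f)
E
```

```text
at [0.515  0.3033 0.1186] yaw 109.95 | shift now [-0.05  0.02  5.9 ] shift after turn [-0.05  0.02  5.9 ] turn 0.0 |F [ 1.  -0.6 -5.5] w 4.65 g 63.1 t 61.9
```

View pics/w14.png

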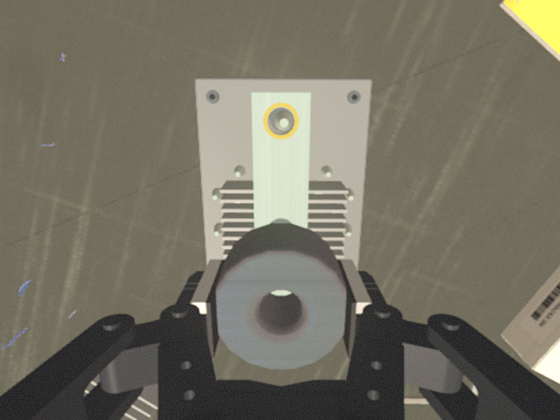

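The ring is level, centred over the plate's line at (280,315) and above the stud. Lower in stages: the stud tip is about 20 mm below and the seat 59 mm below.

>>> jog_arm:
  moves:
    - [[4.5,-0.05,0,0.5,0,0,0],[4.5,0,0,0.6,0,0,0],[4.5,0,0,0.6,0,0,0],[4.5,0,0,0.5,0,0,0],[4.5,0,0,0.3,0,0,0],[4.5,0,0,0,0,0,0],[4.5,0,0,0,0,0,0],[4.5,0,0,0,0,0,0]]

```text
time: 62.62
tool_pos: [0.5152, 0.3028, 0.0935]
tool_rot: [0.0, 0.574, 0.819, 0.0]
contact_force: [0.2, 1.0, -4.7]
gripper_width: 0.549
grasp_force: 63.3
```

>>> jog_arm:
  moves:
    - [[4.5,0,0,0.3,0,0,0],[4.5,0,0,0.3,0,0,0],[4.5,0,0,0.3,0,0,0],[4.5,0,0,0.3,0,0,0],[4.5,0,0,0,0,0,0],[4.5,0,0,0,0,0,0]]

```text
time: 63.12
tool_pos: [0.5147, 0.3026, 0.0808]
tool_rot: [-0.0, 0.574, 0.819, -0.0]
contact_force: [-0.5, -0.1, -4.9]
gripper_width: 0.552
grasp_force: 63.3
```

The stud is in the bore with no side force, and 21 mm remain.

>>> jog_arm:
  moves:
    - [[4.5,0,0,0.4,0,0,0],[4.5,0,0,0.5,0,0,0],[4.5,0,0,0.5,0,0,0],[4.5,0,0,0.3,0,0,0],[4.5,0,0,0.1,0,0,0],[4.5,0,0,0,0,0,0],[4.5,0,0,0,0,0,0]]

```text
time: 63.7
tool_pos: [0.515, 0.3027, 0.0632]
tool_rot: [-0.0, 0.574, 0.819, -0.0]
contact_force: [-0.1, -0.2, -6.2]
gripper_width: 0.546
grasp_force: 63.3
```

>>> jog_arm:
  moves:
    - [[4.5,0,0,0.1,0,0,0],[4.5,0,0,0,0,0,0],[4.5,0,0,0,0,0,0]]

```text
time: 63.95
tool_pos: [0.5152, 0.3028, 0.0625]
tool_rot: [0.0, 0.574, 0.819, 0.0]
contact_force: [0.3, 0.1, -5.9]
gripper_width: 0.548
grasp_force: 63.3
```

>>> jog_arm:
  moves:
    - [[4.5,0,0,0.1,0,0,0],[4.5,0,0,0,0,0,0],[4.5,0,0,0,0,0,0]]

```text
time: 64.2
tool_pos: [0.515, 0.3027, 0.0612]
tool_rot: [-0.0, 0.574, 0.819, -0.0]
contact_force: [0.3, 0.0, -5.4]
gripper_width: 0.549
grasp_force: 63.3
```

>>> jog_arm:
  moves:
    - [[4.5,0,0,0.1,0,0,0],[4.5,0,0,0,0,0,0],[4.5,0,0,0,0,0,0]]

```text
time: 64.45
tool_pos: [0.5149, 0.3027, 0.0602]
tool_rot: [-0.0, 0.574, 0.819, -0.0]
contact_force: [0.1, -0.1, -5.4]
gripper_width: 0.548
grasp_force: 63.3
```

>>> jog_arm:
  moves:
    - [[4.5,0,0,0.05,0,0,0],[4.5,0,0,0,0,0,0],[4.5,0,0,0,0,0,0]]

```text
time: 64.7
tool_pos: [0.515, 0.3027, 0.0598]
tool_rot: [-0.0, 0.574, 0.819, -0.0]
contact_force: [0.0, 0.1, -5.1]
gripper_width: 0.547
grasp_force: 63.3
```

>>> jog_arm:
  moves:
    - [[4.5,0,0,0.05,0,0,0],[4.5,0,0,0,0,0,0],[4.5,0,0,0,0,0,0]]

```text
time: 64.95
tool_pos: [0.5151, 0.3027, 0.0597]
tool_rot: [0.0, 0.574, 0.819, 0.0]
contact_force: [-1.8, -0.3, -2.1]
gripper_width: 0.549
grasp_force: 63.7
```

Seating is starting at the predicted 59.7 mm. One more half millimetre, then release, rise, and check.

>>> jog_arm:
  moves:
    - [[4.5,0,0,0.05,0,0,0],[4.5,0,0,0,0,0,0],[8,0,0,0,0,0,0],[8,0,0,0,0,0,0],[8,0,0,0,0,0,0],[8,0,0,0,0,0,0],[8,0,0,-0.5,0,0,0],[8,0,0,-1,0,0,0],[8,0,0,-2,0,0,0],[8,0,0,-3,0,0,0],[8,0,0,-3,0,0,0],[8,0,0,-3,0,0,0],[8,0,0,-2,0,0,0],[8,0,0,-0.5,0,0,0],[8,0,0,0,0,0,0],[8,0,0,0,0,0,0]]

```text
time: 66.28
tool_pos: [0.5147, 0.3026, 0.2081]
tool_rot: [-0.0, 0.574, 0.819, -0.0]
contact_force: [-0.2, -0.4, 0.1]
gripper_width: 0.934
grasp_force: 0.0
```

```bash
python3 - <<'E'
from h import *
f=grab_frame("wrist"); save("w15",f)
P=pts(f);P=P[(abs(P[:,0]-.517)<.12)&(abs(P[:,1]-.303)<.12)]
rect("base",P,.014,.022); rect("weight",P,.084,.092)
for q in regions_of("pressure_plate",f)[:1]: print(q["p"],q["rect"]); rect("plate",pts(f,q["pixels"]),.055,.064)
f=grab_frame("top"); P=pts(f)
rect("cured",P[(abs(P[:,0]-.636)<.09)&(abs(P[:,1]-.003)<.08)],.03,.04); rect("square",P[(abs(P[:,0]-.44)<.06)&(abs(P[:,1]-.082)<.05)],.012,.03)
go(.5,.3,.2,110)
E
```

```text
base [516.  302.9] [116.3 178.9] 19.8 12259 0.0178
weight [514.6 302.9] [51.  51.1] 76.8 3161 0.0896
0.98 [280.9, 186.2, 40.9, 184.6]
plate [514.8 301.9] [ 32.  159.7] 19.8 3941 0.0598
cured [638.1   2.3] [80. 46.] 12.3 184 0.0342
square [441.   83.3] [58.  57.3] 71.4 127 0.0217
at [0.5139 0.3022 0.2062] yaw 109.94 | shift now [ 0.27 -1.38  0.62] shift after turn [ 0.27 -1.38  0.62] turn -0.001 |F [ 0.2 -1.1 -0.3] w 7.95 g 0.0 t 66.4333
```

View pics/w15.png

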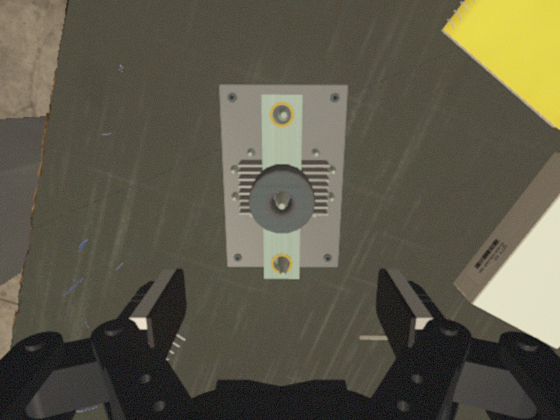

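The ring is on the stud (282,200) with its top at z=0.0896, the plate is on both pins, the cured sink is in the tray, and the square sink hasn't moved. The gripper is clear, so I'll hand in.

```bash
python3 -c "
from h import *
print(job_done())"
```

```text
the job is handed in; nothing more can be done
None
```

The job is handed in at about 66 s: the cured sink lies fins up in the tray, the new one is in the nest under the plate and weight, and the square sink was left where it lay.

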